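Unload the tile drying rack

TASK

Loosen the drying rack's left-hand clamp knob all the way (clockwise) and unhook every roof tile from the rack: tail up first, then the nib off its ledge, without forcing it against the clamp bar. Lay the tiles gently on the white kiln batt, flat, face up, side by side, lengthwise along its short side and wholly on it. When all of them lie there, push the counter's plunger fully down and let it spring back; leave the beaker, bowl and jar alone.

Things in the scene. Friction and masses are not known exactly. Their poses are not given: they have to be found in the camera images.
- tile_a: Terracotta roof tile, slab 150 (x) x 56 (y) x 12 (z) mm, 250 g. Origin: 12 mm below the middle of the slab's underside, level with the rib feet; +x to its head (upper end on the rack), z out of its face. Two cross ribs under it, 56 wide, 12 deep: the nib, x +35 to +45, and a tail foot, x -75 to -63. Laid flat it stands on both. Two or three tiles are there; an absent one reads None.
- tile_b: As tile_a.
- tile_c: As tile_a.
- rack: Fixed wooden drying rack, 363 mm wide (y), 0.2 m high; origin at table level under its middle, +x to its high side. Tiles hang 95 mm apart in y on its slope, which rises 0.6 rad (34 deg) towards +x, heads uphill. Below, u = uphill and n = out of the slope, in mm from the middle of a hanging slab's underside (85 mm above the rack's origin line).
- ledge (a point): Middle of the ledge's top uphill edge (u=33, n=0; z out of slope, x uphill). The ledge batten fills u 13 to 33; the nib hangs behind it in an open groove, u 33 to 58. A board, u 58 to 116, top n=0, lies under the heads. The tail foot rests on a batten, u -80 to -58, top n=-12. Between the battens a tile's sides are free for fingers to 20 mm below the slab.
- clamp_bar: Steel bar 24 x 326 x 12 mm across the tile heads, u 55 to 79; origin: middle of its underside, n=13 clamped (1 mm over the tiles), n=21 loosened. Even then a tile (12 mm nib, 9 mm room) will not lift straight out: slide it 5 mm uphill, swing its tail up 0.30 rad, head under the bar, then draw it 75 mm out along its length, tail first. Guide pins 48 mm high at u=67, y=+-150.
- knob (a joint): Left-hand threaded clamp knob: 0 = tight, grows as it is turned clockwise (looking down at it), which loosens it; stop at 2.8 rad = fully loosened. Starts between 0 and 0.15. Stays where left; takes about 0.4 N m. Bar and knob rise off the slope 2.86 mm per rad.
- knob_grip (a point): Middle of the knob's black grip bar, 64 long x 16 thick x 26 mm high, at the rack's middle, u=98; its outer end is 13 mm above this point. z = knob axis, out of the slope (leaning 0.6 rad off vertical towards the rack's low side); x runs along the grip bar and turns with it.
- batt: Loose off-white kiln shelf (batt) lying on the table, 220 (x) x 340 (y) x 15 mm, 2.2 kg; origin: centre of its underside. A tile laid on it has its origin 15 mm above this origin.
- counter: Fixed grey batch counter, 70 x 60 x 55 mm, on the table between rack and batt; origin under its middle.
- plunger (a joint): The counter's upright sprung plunger: 0 = up, 0.018 m = fully down. The spring takes 2.4 N at the start and 9.6 N at the bottom, and returns it.
- plunger_top (a point): Centre of the top face of the plunger's round black head (40 mm across); 103 mm above the table when up. It moves straight down.
- beaker: Bystander: blue ceramic beaker, 76 across, 100 mm tall; origin under its middle.
- bowl: Bystander: terracotta bowl, 120 across, 60 mm tall; origin under its middle.
- glaze_jar: Bystander: white glaze jar, 72 across, 100 mm tall; origin under its middle.
Things that resemble listed ones, but are neither listed nor needed, are in the scene too. Leave any blue or turquoise look-alike of the tile_a alone. Leave any pink look-alike of the tile_b alone.

How it is judged:
By the outcome, as a careful person would: the job done as asked, in the order asked, and still so for the second after the job is handed in, with the robot touching nothing.
Of tile_a, tile_b, tile_c only 2 to 3 are there at a start; the rules pass over those that are not, and their reading is None.
At some moment in a run one of batt may be knocked a few centimetres aside while the robot is not near it.
It also fails if it takes over 210 s, if anything falls off the work surface, if the arm or the gripper's body presses on something with over 40 N, if the wrist force passes 120 N, or if a joint passes its speed limit or range.

ROBOT

A 6-joint arm with a two-finger parallel gripper is mounted at the origin on the work surface. World frame = base frame: x ahead of the robot, y to its left, z up, the work surface at z = 0. Lengths are in mm, angles in degrees, forces in N, time in s.
With the tool pointing down it reaches from about 350 to 875 mm from the base axis. Payload 4.2 kg.
Tool frame: the origin (TCP) lies at the very end of the fingers, on their centre line; the grasp point (between the pads) lies 19 mm behind it; z points along the fingers, y is the line along which they close (so a half turn about z gives the same grasp; the last joint's range is limited). The gripper opens to 85 mm and grips with 20 to 120 N. Pads are 22 mm wide; open, the fingers measure 114 mm over their backs; the gripper's body (76 mm by 85 mm) begins 54 mm behind the grasp point. The pads swing forward as they close: fully open they stand 13 mm farther back than shut.
Start: joints at [82.827, 22.042, 0.453, 0, -68.411, -14.817], TCP at [233.996, 579.521, 231.312] pointing down, gripper open.
Joint ranges: [-179.83, 179.83], [-69.29, 118.12], [-61.27, 80.66], [-181.25, 117.63], [-171.15, -9.14], [-177.46, 177.46]. Speed limits (degrees/s): [159.86, 159.86, 180, 180, 180, 180].

INTERFACE

Orientations are given as [roll, pitch, yaw] about the fixed x, y, z axes, in that order (R = Rz(yaw) Ry(pitch) Rx(roll)).
In Python, from workcell import ctrl gives the robot as it stands.
- The arm moves only by the tool play_rows, never from a script. Its argument "series" is one flat list of numbers, 7 for each row, row after row: the finger opening in cm, from 0 to 8.54, then the shift along the tool's x, y, z in cm, then the turn, a rotation vector about the tool's x, y, z in rad. In form: [gripper, dx, dy, dz, ax, ay, az, gripper, dx, dy, dz, ax, ay, az, ...]. A call has 1 to 8 rows; each row shifts and turns the commanded pose from where the row before left it, along the tool's axes as they then stand; what a row does not reach is not made up. A row lasts 1/10 s, in which the tool goes at most 50 mm and 8.59 degrees, less where a joint would pass 70% of its speed; a pose out of reach is approached as far as the arm can. A call is refused whole if a number of a shift passes 5 or a number of a turn 0.15, either way. A call with a gripper value outside its range is refused whole. The fingers move at their own pace and stop on an object; the grip force is fixed at half the most. Time passes only in rows, so rows that do not move let the fingers close. It gives the time, the measured TCP pose, the force, the opening and the grip force at its end, in the units of the state.
- ctrl.read_state(): the state, without advancing time (a new reading comes with each control period).
- ctrl.get_image(name): name is "side" or "top" or "wrist"; returns (picture, depth): 384x512x3 uint8, red, green, blue; 384x512 float32, mm along the optical axis (not along the pixel's ray), 0 where there is no reading.
- ctrl.camera_model(name): a dict with "K" (3x3 intrinsics, pixels), "distortion" ([k1, k2, p1, p2, k3] as OpenCV has them; the pictures are not rectified), "cam_to_world" (4x4, takes a point from camera to world coordinates). Camera axes: x right, y down, z forward; pixel columns grow to the right and rows downward; lengths in mm; the calibration is good to about 2 mm. A picture is of the moment at which its call begins: read the wrist's pose just before it. camera_model takes no time and is no camera call; for the wrist camera it gives the pose at the moment of the call.
- ctrl.job_done(): hands the job in; it is judged then, once.
Trained networks look in the newest picture that a camera, given by its name, has taken for a name from the list of things; names that differ only in an ending like _2 or _b are one class to them, and where a whole thing is asked for, a point or a joint stands for the part that bears it (a point fixed in the world has none). Each returns a list of dicts, best first, with "p" (0 to 1); they miss things now and then, are a little off and sometimes report something else, mostly with a low value. They report only what shows in the picture. A call takes as long as a camera call. They do not tell look-alikes from the thing itself.
- ctrl.recognise(target, camera): "rect" ([left, top, width, height] in pixels, round what is visible of it).
- ctrl.masks_of(target, camera): "mask" (384x512 bool, what is visible of it) and "rect" ([left, top, width, height] in pixels, round what is visible of it).
- ctrl.mark_of(target, camera): "point" ([column, row] in pixels: a listed point, or the origin of a listed thing).
The state is a dict: "time": time; "joints": joint angles; "dq": joint speeds; "joint_torque": joint torques, N m; "ee_pos": TCP position; "eef_rot": TCP orientation; "contact_force": force on the tool from outside, world axes, zero at the start; "torque": the same for the moment, N m; "grip_width": finger opening in mm; "gripper_force": force on a finger pad.
Only numpy, scipy, OpenCV 4.12 (cv2) and the standard library are available. Lean on these libraries where they do the work, as an engineer would, in place of code of your own. Each camera call takes 0.05 s, during which the arm holds its last target. There are 200 camera calls.

## Working session

There is one attempt and no reset: what is moved stays moved. The work goes in short steps, Python scripts to look and compute and a tool call to move; the robot and the scene stay as the last step left them, time stands still between calls to the robot, and variables do not carry over. Pictures are saved under pics/ and viewed, at most 14 in all, crops included, and the job is handed in when it is done.

Besides the shell and the picture viewer there is one more tool, called after ">>>" by a JSON object that holds its "op" and its "data". play_rows: Moves the arm, as the interface text tells. Its arguments: {"type":"object","properties":{"series":{"type":"array","items":{"type":"number"}}},"required":["series"]}

```bash
ls; mkdir -p pics
cat > h.py <<'E'
import numpy as np, cv2
from scipy.spatial.transform import Rotation as R
from workcell import ctrl
def cloud(cam,depth,m=None):
    c=ctrl.camera_model(cam);K=np.array(c['K']);D=np.array(c['distortion']);T=np.array(c['cam_to_world'])
    v,u=np.mgrid[0:384,0:512]
    p=cv2.undistortPoints(np.stack([u,v],-1).reshape(-1,1,2).astype(float),K,D).reshape(384,512,2)
    P=np.dstack([p[...,0]*depth,p[...,1]*depth,depth])@T[:3,:3].T+T[:3,3]
    P[depth<=0]=np.nan
    return P
def proj(cam,P):
    c=ctrl.camera_model(cam);K=np.array(c['K']);D=np.array(c['distortion']);T=np.linalg.inv(np.array(c['cam_to_world']))
    Q=np.atleast_2d(P)@T[:3,:3].T+T[:3,3]
    return cv2.projectPoints(Q.reshape(-1,1,3),np.zeros(3),np.zeros(3),K,D)[0].reshape(-1,2)
def save(n,im): cv2.imwrite('pics/'+n+'.png',im[...,::-1])
E
python3 - <<'E'
from h import *
s=ctrl.read_state();print(s)
a,da=ctrl.get_image('top');b,db=ctrl.get_image('side')
np.savez('d0',a=a,da=da,b=b,db=db)
save('top0',cv2.resize(a,(800,600)));save('side0',cv2.resize(b,(800,600)))
for cam in('top','side'):
  for t in('tile_a','rack','batt','counter','knob','clamp_bar','beaker','bowl','glaze_jar'):
    print(cam,t,[(round(r['p'],2),np.round(r['rect']).tolist()) for r in ctrl.recognise(t,cam)][:6])
  for t in('ledge','knob_grip','plunger_top','batt','rack','tile_a'):
    print(cam,t,[(round(r['p'],2),np.round(r['point']).tolist()) for r in ctrl.mark_of(t,cam)][:6])
E
```

```text
pics
{'time': 0.0, 'joints': array([ 8.28254813e+01,  2.20931727e+01,  3.80608357e-01, -3.00065372e-02,
       -6.84088999e+01, -1.48152129e+01]), 'dq': array([ 0.10066479, -0.03014283, -0.05798372,  0.02950351,  0.00665513,
       -0.06256981]), 'joint_torque': array([ 1.10946810e-03, -3.92283905e+01,  1.88398468e+01,  4.18609142e+00,
       -4.64784389e-03, -8.67514807e-07]), 'ee_pos': array([233.79958596, 579.01234187, 230.19917754]), 'eef_rot': array([ 1.79875443e+02, -4.10852990e-03, -2.20007986e+01]), 'contact_force': array([0.40682356, 0.90505259, 0.54938907]), 'torque': array([ 0.059132  , -0.04277908,  0.0211022 ]), 'gripper_force': 0.0, 'grip_width': 85.37551695598485}
top tile_a [(0.91, [247.0, 228.0, 29.0, 38.0]), (0.82, [293.0, 190.0, 15.0, 29.0]), (0.74, [301.0, 233.0, 16.0, 36.0]), (0.69, [314.0, 196.0, 16.0, 25.0]), (0.66, [379.0, 223.0, 26.0, 36.0])]
top rack [(0.68, [302.0, 178.0, 8.0, 15.0]), (0.63, [253.0, 167.0, 99.0, 57.0])]
top batt [(0.68, [131.0, 164.0, 90.0, 62.0])]
top counter [(0.54, [238.0, 163.0, 13.0, 22.0]), (0.48, [356.0, 178.0, 30.0, 30.0])]
top knob
[... 991 characters left out ...]
.0, 171.0, 98.0, 50.0])]
side counter [(0.72, [243.0, 190.0, 21.0, 34.0])]
side knob [(0.73, [287.0, 195.0, 18.0, 22.0])]
side clamp_bar [(0.57, [261.0, 195.0, 70.0, 57.0])]
side beaker [(0.75, [284.0, 173.0, 19.0, 28.0]), (0.62, [256.0, 222.0, 41.0, 41.0])]
side bowl [(0.61, [350.0, 278.0, 42.0, 42.0])]
side glaze_jar [(0.56, [164.0, 144.0, 19.0, 22.0])]
side ledge [(0.67, [282.0, 229.0])]
side knob_grip [(0.48, [291.0, 205.0])]
side plunger_top [(0.6, [256.0, 190.0])]
side batt [(0.8, [193.0, 196.0])]
side rack [(0.61, [276.0, 258.0]), (0.34, [289.0, 200.0])]
side tile_a [(0.96, [202.0, 262.0]), (0.95, [240.0, 298.0]), (0.91, [340.0, 366.0]), (0.87, [280.0, 240.0]), (0.59, [297.0, 254.0])]
```

View pics/top0.png

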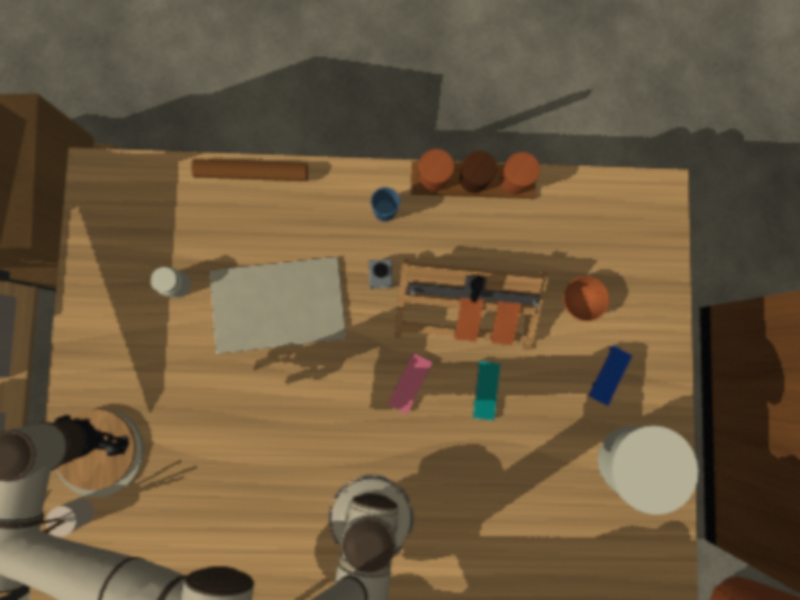

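View pics/side0.png

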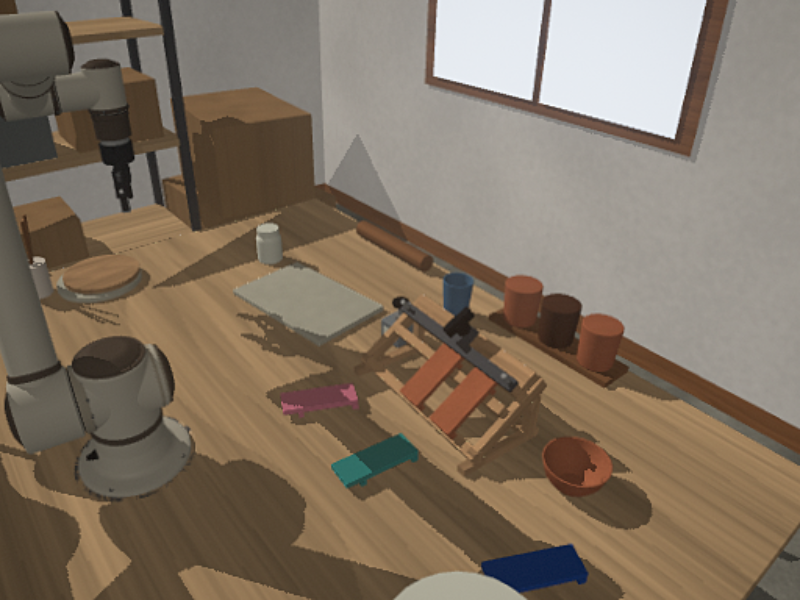

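Run:
```python
from h import *
d=np.load('d0.npz');P=cloud('top',d['da']);np.save('P0',P)
print('top cam',np.round(ctrl.camera_model('top')['cam_to_world'],2).tolist())
for n,(u,v) in dict(ledge=(304,196),knob=(302,189),plung=(240,175),batt=(175,192),tile1=(299,202),tile2=(322,206),bowl=(371,191),beaker=(246,131),jar=(108,180),t3=(261,247),t4=(308,249),t5=(389,241),r0=(262,193),r1=(343,205)).items():
  print(n,np.round(np.nanmedian(P[v-1:v+2,u-1:u+2].reshape(-1,3),0)),d['a'][v,u])
```

```text
top cam [[0.03, -0.99, 0.1, 404.45], [-1.0, -0.03, -0.03, -20.8], [0.03, -0.1, -0.99, 1572.12], [0.0, 0.0, 0.0, 1.0]]
ledge [ 544. -246.  112.] [145  77  41]
knob [ 562. -226.  187.] [21 21 21]
plung [620.   6. 103.] [40 41 39]
batt [553. 272.  15.] [149 143 118]
tile1 [ 521. -229.   94.] [146  78  41]
tile2 [ 509. -322.   88.] [145  76  40]
bowl [ 584. -545.    5.] [90 48 25]
beaker [823. -12.   5.] [37 53 66]
jar [584. 516. 101.] [179 175 149]
t3 [339. -88.  22.] [115  60  70]
t4 [ 336. -279.   25.] [ 9 74 67]
t5 [ 378. -613.   25.] [14 37 77]
r0 [556. -83.  93.] [137 102  63]
r1 [ 517. -408.   74.] [154 118  71]
```

The picture shows two terracotta tiles on the rack, in the middle and right slots at (468,320) and (507,322) px of the 800-wide view. The left slot is empty. The pink (410,383), turquoise (487,390) and blue (610,375) tiles on the table are look-alikes, so I'll leave them. Next is a near view with the wrist camera.

```bash
cat >> h.py <<'E'
def pose():
    s=ctrl.read_state();T=np.eye(4);T[:3,:3]=R.from_euler('xyz',s['eef_rot'],degrees=True).as_matrix();T[:3,3]=s['ee_pos'];return T
def mk(p,x,z):
    "pose with tool z along z, tool x near x"
    z=np.array(z,float);z/=np.linalg.norm(z);x=np.array(x,float);x-=z*(x@z);x/=np.linalg.norm(x)
    T=np.eye(4);T[:3,:3]=np.c_[x,np.cross(z,x),z];T[:3,3]=p;return T
def plan(A,B,n=None,ms=4.5,q=True):
    "constant row repeated n times taking A to B (cm, rad)"
    D=np.linalg.inv(A)@B;w=R.from_matrix(D[:3,:3]).as_rotvec()
    if n is None:n=int(np.ceil(max(np.linalg.norm(w)/.14,np.linalg.norm(D[:3,3])/10/ms,1)))
    M=sum(R.from_rotvec(w*k/n).as_matrix() for k in range(n))
    s=np.linalg.solve(M,D[:3,3])/10
    print('n=',n,'row',np.round(s,3).tolist(),np.round(w/n,4).tolist(),'tot',np.round(D[:3,3],1).tolist(),np.round(w,3).tolist())
E
python3 - <<'E'
from h import *
P=np.load('P0.npy');a=np.load('d0.npz')['a'];hsv=cv2.cvtColor(a,cv2.COLOR_RGB2HSV)
Q=pose();C=np.array(ctrl.camera_model('wrist')['cam_to_world']);print('cam in tool',np.round(np.linalg.inv(Q)@C,2).tolist())
# tiles
for u0,u1 in((291,310),(313,331)):
  m=np.zeros((384,512),bool);m[190:222,u0:u1]=1
  m&=(hsv[...,0]<14)&(hsv[...,1]>165)&(P[...,2]>30)
  X=P[m];c=np.nanmedian(X,0);V=np.linalg.svd(X-X.mean(0),full_matrices=False)[2]
  print(m.sum(),c.round(1),X.mean(0).round(1),V.round(3).tolist())
m=(P[...,2]>5)&(P[...,2]<25)&(np.hypot(P[...,0]-553,P[...,1]-272)<230)&(hsv[...,1]<80)
r=cv2.minAreaRect(P[m][:,:2].astype(np.float32));print('batt',r,m.sum())
plan(Q,mk((400,-230,330),(1,0,0),(.35,0,-1)))
E
```

```text
cam in tool [[-0.0, -0.95, -0.3, 77.88], [1.0, -0.0, -0.0, -0.27], [0.0, -0.3, 0.95, -143.58], [0.0, 0.0, 0.0, 1.0]]
351 [ 513.5 -233.4   86.8] [ 512.5 -233.6   88.5] [[-0.796, 0.052, -0.603], [-0.023, -0.998, -0.056], [0.605, 0.031, -0.796]]
351 [ 504.8 -325.8   86.8] [ 504.8 -325.4   86.7] [[-0.82, -0.0, -0.573], [0.002, -1.0, -0.003], [0.573, 0.003, -0.82]]
batt ((539.7127685546875, 292.82403564453125), (218.98634338378906, 398.95379638671875), 8.012925148010254) 4341
n= 19 row [1.797, 4.011, -0.284] [0.0034, 0.0175, -0.02] tot [457.0, 688.5, -98.7] [0.065, 0.333, -0.38]
```

Run:
```python
from h import *
plan(pose(),mk((490,-250,310),(1,-.03,0),(.35,0,-1)),24)
```

```text
n= 24 row [1.833, 3.157, -0.084] [0.0029, 0.0138, -0.0145] tot [548.0, 673.3, -78.7] [0.07, 0.331, -0.349]
```

>>> {"op": "play_rows", "data": {"series": [8.5, 1.83, 3.16, -0.08, 0.003, 0.014, -0.0145, 8.5, 1.83, 3.16, -0.08, 0.003, 0.014, -0.0145, 8.5, 1.83, 3.16, -0.08, 0.003, 0.014, -0.0145, 8.5, 1.83, 3.16, -0.08, 0.003, 0.014, -0.0145, 8.5, 1.83, 3.16, -0.08, 0.003, 0.014, -0.0145, 8.5, 1.83, 3.16, -0.08, 0.003, 0.014, -0.0145, 8.5, 1.83, 3.16, -0.08, 0.003, 0.014, -0.0145, 8.5, 1.83, 3.16, -0.08, 0.003, 0.014, -0.0145]}}

```text
time: 2.4
ee_pos: [289.3, 291.5, 243.0]
eef_rot: [-179.0, -6.5, -15.3]
contact_force: [1.0, 0.4, -0.1]
grip_width: 84.9
gripper_force: 0.0
```

>>> {"op": "play_rows", "data": {"series": [8.5, 1.83, 3.16, -0.08, 0.003, 0.014, -0.0145, 8.5, 1.83, 3.16, -0.08, 0.003, 0.014, -0.0145, 8.5, 1.83, 3.16, -0.08, 0.003, 0.014, -0.0145, 8.5, 1.83, 3.16, -0.08, 0.003, 0.014, -0.0145, 8.5, 1.83, 3.16, -0.08, 0.003, 0.014, -0.0145, 8.5, 1.83, 3.16, -0.08, 0.003, 0.014, -0.0145, 8.5, 1.83, 3.16, -0.08, 0.003, 0.014, -0.0145, 8.5, 1.83, 3.16, -0.08, 0.003, 0.014, -0.0145]}}

```text
time: 3.2
ee_pos: [375.1, 13.5, 268.3]
eef_rot: [-178.7, -13.2, -8.7]
contact_force: [1.4, 0.5, -0.4]
grip_width: 85.2
gripper_force: 0.0
```

>>> {"op": "play_rows", "data": {"series": [8.5, 1.83, 3.16, -0.08, 0.003, 0.014, -0.0145, 8.5, 1.83, 3.16, -0.08, 0.003, 0.014, -0.0145, 8.5, 1.83, 3.16, -0.08, 0.003, 0.014, -0.0145, 8.5, 1.83, 3.16, -0.08, 0.003, 0.014, -0.0145, 8.5, 1.83, 3.16, -0.08, 0.003, 0.014, -0.0145, 8.5, 1.83, 3.16, -0.08, 0.003, 0.014, -0.0145, 8.5, 1.83, 3.16, -0.08, 0.003, 0.014, -0.0145, 8.5, 1.83, 3.16, -0.08, 0.003, 0.014, -0.0145]}}

```text
time: 4.0
ee_pos: [489.2, -252.4, 309.7]
eef_rot: [-179.3, -19.6, -2.0]
contact_force: [0.6, 0.2, -0.5]
grip_width: 85.0
gripper_force: 0.0
```

Run:
```python
from h import *
print(ctrl.read_state()['joints'].round(1))
a,d=ctrl.get_image('wrist');P=cloud('wrist',d);np.savez('w1',a=a,d=d,P=P,C=ctrl.camera_model('wrist')['cam_to_world'])
save('w1',cv2.resize(a,(800,600)))
hsv=cv2.cvtColor(a,cv2.COLOR_RGB2HSV)
for t in('tile_a','knob','clamp_bar'):
  for r in ctrl.masks_of(t,'wrist'):
    X=P[r['mask']&(d>0)]
    print(t,round(r['p'],2),np.round(r['rect']).tolist(),np.nanmean(X,0).round(1) if len(X) else '')
    if t=='tile_a' and len(X)>200:
      m=X.mean(0);V=np.linalg.svd(X-m,full_matrices=False)[2];print(V.round(3).tolist())
for t in('ledge','knob_grip'):
  for r in ctrl.mark_of(t,'wrist'):
    u,v=np.round(r['point']).astype(int);print(t,round(r['p'],2),u,v,P[v,u].round(1))
```

```text
[-12.9   3.6 -12.9  -5.4 -54.4 103.5]
tile_a 0.95 [466.0, 230.0, 44.0, 104.0] [ 386.  -609.1   27.3]
[[-0.598, -0.489, -0.635], [0.79, -0.493, -0.364], [-0.135, -0.72, 0.681]]
tile_a 0.82 [280.0, 162.0, 61.0, 81.0] [ 511.8 -330.    92.7]
[[-0.82, 0.065, -0.569], [0.087, 0.996, -0.011], [0.566, -0.059, -0.822]]
tile_a 0.76 [262.0, 266.0, 43.0, 74.0] [ 364.2 -297.2   25.7]
[[-0.985, 0.113, -0.129], [0.066, -0.446, -0.893], [0.159, 0.888, -0.432]]
tile_a 0.61 [146.0, 267.0, 39.0, 68.0] [ 375.5 -124.1   23.9]
[[-0.929, 0.366, 0.058], [0.363, 0.93, -0.056], [0.075, 0.031, 0.997]]
knob 0.6 [220.0, 97.0, 31.0, 72.0] [ 581.2 -240.6  196. ]
clamp_bar 0.9 [91.0, 102.0, 297.0, 67.0] [ 578.  -240.3  156.3]
knob_grip 0.87 230 135 [ 579.7 -237.6  201.2]
```

View pics/w1.png

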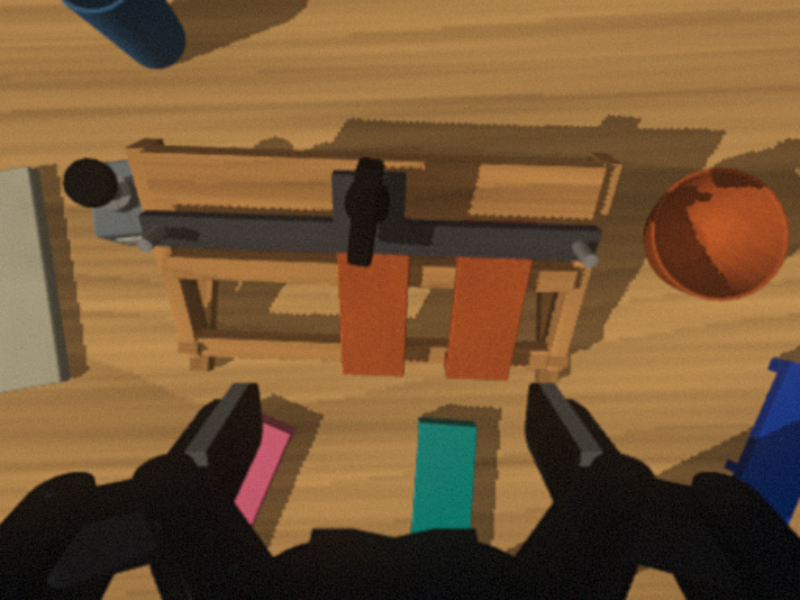

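```bash
cat > fit.py <<'E'
from h import *
w=np.load('w1.npz');P=w['P'];a=w['a'];hsv=cv2.cvtColor(a,cv2.COLOR_RGB2HSV)
m=(hsv[...,0]<12)&(hsv[...,1]>180)&(P[...,2]>25)&(P[...,2]<150)&(P[...,1]>-390)&(P[...,1]<-180)&(P[...,0]<600)
n,L,S,Cc=cv2.connectedComponentsWithStats(m.astype(np.uint8),connectivity=4)
for i in range(1,n):
  if S[i,4]<500: continue
  X=P[L==i];c=X.mean(0)
  for _ in range(3):
    V=np.linalg.svd(X-c,full_matrices=False)[2];r=(X-c)@V[2];X=X[abs(r)<2.5];c=X.mean(0)
  nn=V[2]*np.sign(V[2][2])
  th=.6
  # slope coords with nominal 0.6 tilt about y
  e=np.array([np.cos(th),0,np.sin(th)]);k=np.array([-np.sin(th),0,np.cos(th)])
  q=np.c_[(X-c)@e,(X-c)[:,1]].astype(np.float32);r=cv2.minAreaRect(q)
  print(S[i],c.round(1),'n',nn.round(3),'tilt',np.arctan2(np.hypot(*nn[:2]),nn[2]).round(3),'dir',np.degrees(np.arctan2(-nn[1],-nn[0])).round(1))
  b=cv2.boxPoints(r);print('rect',np.round(r[1],1),round(r[2],2),[ (c+x*e+np.array([0,y,0])).round(1).tolist() for x,y in b])
# clamp bar: dark pixels
m=(a.max(2)<75)&(P[...,2]>100)&(P[...,2]<175)&(P[...,0]>520)
X=P[m];c=np.nanmean(X,0);V=np.linalg.svd(X-c,full_matrices=False)[2];print('bar',m.sum(),c.round(1),V[0].round(4),np.percentile((X-c)@V[0],[0,.5,99.5,100]).round(1))
# knob top: dark highest
m=(a.max(2)<60)&(P[...,2]>175)&(P[...,0]>500)&(P[...,0]<640)
X=P[m];c=X.mean(0);V=np.linalg.svd(X-c,full_matrices=False)[2];print('knob',m.sum(),c.round(1),V.round(3).tolist(),[np.percentile((X-c)@v,[1,99]).round(1).tolist() for v in V])
E
python3 fit.py
```

```text
[ 215  162   47   79 3106] [ 517.2 -237.9   92. ] n [-0.565  0.043  0.824] tilt 0.602 dir -4.4
rect [ 55.5 122.2] 86.64 [[462.8, -261.6, 54.7], [563.4, -268.7, 123.6], [566.1, -213.4, 125.4], [465.4, -206.2, 56.5]]
[ 285  165   56   78 3391] [ 512.3 -330.5   93.3] n [-0.565  0.043  0.824] tilt 0.602 dir -4.4
rect [ 55.9 121.9] 86.89 [[456.5, -355.2, 55.1], [557.0, -361.8, 123.8], [559.5, -306.0, 125.5], [459.0, -299.4, 56.8]]
bar 7794 [ 584.3 -215.6  143.9] [-0.1446 -0.9864  0.0785] [-245.7 -226.9  184.   186.7]
knob 1281 [ 581.3 -240.6  197.4] [[-0.856, 0.178, -0.485], [0.473, -0.106, -0.875], [0.207, 0.978, -0.007]] [[-27.2, 34.5], [-7.0, 24.0], [-10.6, 15.0]]
```

```bash
cat >> h.py <<'E'
TH=.6
def rackT(O,yaw,dz=0):
    "4x4: (u,y,n) -> world"
    y=np.radians(yaw);x=np.array([np.cos(y),np.sin(y),0]);Y=np.array([-np.sin(y),np.cos(y),0]);Z=np.array([0,0,1.])
    T=np.eye(4);T[:3,:3]=np.c_[np.cos(TH)*x+np.sin(TH)*Z,Y,-np.sin(TH)*x+np.cos(TH)*Z];T[:3,3]=[O[0],O[1],85+dz];return T
E
cat > f2.py <<'E'
from h import *
w=np.load('w1.npz');P=w['P'];a=w['a']
hsv=cv2.cvtColor(a,cv2.COLOR_RGB2HSV)
T=rackT((532.6,-238.7),-4.1);Q=(P-T[:3,3])@T[:3,:3]
dark=(a.max(2)<70)
m=dark&(P[...,2]>100)&(abs(Q[...,1])<45)&(Q[...,2]>40)&(Q[...,0]>40)&(Q[...,0]<150)
X=Q[m];print('knob n pct',np.percentile(X[:,2],[5,25,50,75,95,99]).round(1))
t=X[X[:,2]>np.percentile(X[:,2],75)-4];r=cv2.minAreaRect(t[:,:2].astype(np.float32));print(len(t),r)
m=dark&(abs(Q[...,1])>45)&(abs(Q[...,1])<140)&(Q[...,2]>5)&(Q[...,2]<40)&(Q[...,0]>40)&(Q[...,0]<95)
X=Q[m];print('bar n',np.percentile(X[:,2],[10,25,50,75,90]).round(1),'u',np.percentile(X[:,0],[1,10,50,90,99]).round(1))
for u,v in((100,20),(440,30),(30,260),(400,220),(250,258),(350,250),(260,225)):
  X=P[v-3:v+4,u-3:u+4].reshape(-1,3);print('tab',u,v,np.nanmedian(X,0).round(1))
o=(hsv[...,0]<12)&(hsv[...,1]>180)&(abs(Q[...,2]-12)<10)&(Q[...,0]<50)
for y in(0,-95):
  mm=o&(abs(Q[...,1]-y)<40);X=Q[mm];print('tile',y,'n',np.median(X[:,2]).round(1),'u',np.percentile(X[:,0],[.5,99.5]).round(1),'y',np.percentile(X[:,1],[.5,50,99.5]).round(1),'slope n/u',np.polyfit(X[:,0],X[:,2],1).round(3), 'y drift',np.polyfit(X[:,0],X[:,1],1).round(3))
E
python3 f2.py
```

```text
knob n pct [ 69.7 271.2 281.4 287.7 293.3 295.4]
8990 ((127.21930694580078, -0.9088973999023438), (22.123905181884766, 90.11358642578125), 13.869650840759277)
bar n [22.9 27.  27.8 28.3 28.7] u [56.1 59.1 70.3 78.8 79.4]
tab 100 20 [789.2 -42.1  50.5]
tab 440 30 [ 782.  -564.8    3.5]
tab 30 260 [436.2 100.7   0.8]
tab 400 220 [ 480.4 -487.7    2.3]
tab 250 258 [ 427.6 -248.5    1.6]
tab 350 250 [ 493.4 -301.4  335.8]
tab 260 225 [ 483.5 -265.5   42.1]
tile 0 n 14.5 u [-71.7  47.8] y [-27.   -0.8  27.3] slope n/u [2.0000e-03 1.4466e+01] y drift [-0.017 -0.443]
tile -95 n 14.5 u [-71.7  48.3] y [-120.5  -92.5  -65.5] slope n/u [2.0000e-03 1.4449e+01] y drift [ 1.00e-03 -9.26e+01]
```

Run:
```python
from h import *
w=np.load('w1.npz');P=w['P']-[0,0,2];a=w['a']
T=rackT((533,-238.7),-4.3,.5);Q=(P-T[:3,3])@T[:3,:3]
m=(a.max(2)<70)&(abs(Q[...,1])<45)&(Q[...,2]>40)&(Q[...,2]<90)&(Q[...,0]>40)&(Q[...,0]<150)
X=Q[m];print('knob n pct',np.percentile(X[:,2],[5,25,50,75,95,99]).round(1))
t=X[X[:,2]>np.percentile(X[:,2],95)-6];print(len(t),cv2.minAreaRect(t[:,:2].astype(np.float32)),t.mean(0))
G=T@np.array([[98,0,60,1]]).T;print(G[:3,0])
# knob pre-grasp: tool z=-n, tool x=u
for n in (95,):
  k=.12;d=T[:3,:3]@[np.cos(k),-np.sin(k),0]
  plan(pose(),mk((T@[98,0,n,1])[:3],d,-T[:3,2]))
```

```text
knob n pct [42.3 65.4 67.1 67.7 68.5 68.9]
1043 ((97.20846557617188, 2.528789520263672), (15.992532730102539, 62.117218017578125), 83.9549331665039) [99.87426099  2.12012351 67.22174776]
[ 579.87203091 -242.22432571  190.35509929]
n= 3 row [0.91, -0.427, 3.723] [-0.0053, 0.087, 0.0514] tot [37.4, -10.4, 108.6] [-0.016, 0.261, 0.154]
```

Run:
```python
from h import *
T=rackT((533,-238.7),-4.3,.5)
k=.11;d=T[:3,:3]@[np.cos(k),-np.sin(k),0]
B=mk((T@[97.3,2.3,90,1])[:3],d,-T[:3,2]);plan(pose(),B,6)
```

```text
n= 6 row [0.413, -0.257, 1.956] [-0.0029, 0.0435, 0.024] tot [38.1, -12.5, 113.7] [-0.017, 0.261, 0.144]
```

>>> {"op": "play_rows", "data": {"series": [8.5, 0.413, -0.257, 1.956, -0.003, 0.0435, 0.024, 8.5, 0.413, -0.257, 1.956, -0.003, 0.0435, 0.024, 8.5, 0.413, -0.257, 1.956, -0.003, 0.0435, 0.024, 8.5, 0.413, -0.257, 1.956, -0.003, 0.0435, 0.024, 8.5, 0.413, -0.257, 1.956, -0.003, 0.0435, 0.024, 8.5, 0.413, -0.257, 1.956, -0.003, 0.0435, 0.024, 8.5, 0, 0, 0, 0, 0, 0, 8.5, 0, 0, 0, 0, 0, 0]}}

```text
time: 5.1
ee_pos: [563.1, -238.4, 215.5]
eef_rot: [-175.8, -34.2, -11.8]
contact_force: [0.2, -1.7, -0.1]
grip_width: 84.7
gripper_force: 0.0
```

Run:
```python
from h import *
s=ctrl.read_state();print(s['joints'].round(1),s['contact_force'].round(1))
T=rackT((533,-238.7),-4.3,.5)
k=.11;d=T[:3,:3]@[np.cos(k),-np.sin(k),0]
A=pose();print('uyn',(np.linalg.inv(T)@A[:,3]).round(1))
plan(A,mk((T@[97.3,2.3,39,1])[:3],d,-T[:3,2]),4)
a,_=ctrl.get_image('wrist');save('w2',a)
```

```text
[ -9.4   9.3 -25.2  -7.8 -21.4  95.3] [ 0.2 -1.7 -0.1]
uyn [98.2  2.5 90.4  1. ]
n= 4 row [-0.021, 0.008, 1.285] [0.0001, -0.0, 0.0006] tot [-0.8, 0.3, 51.4] [0.0, -0.0, 0.002]
```

View pics/w2.png

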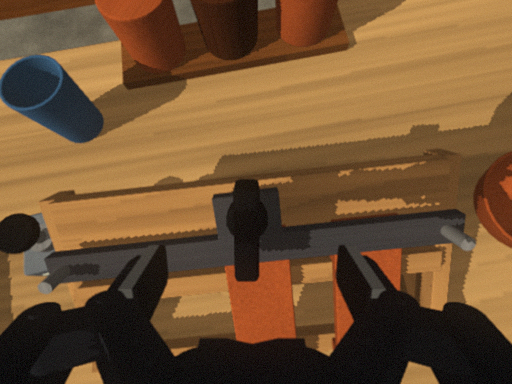

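>>> {"op": "play_rows", "data": {"series": [8.5, -0.02, 0, 1.285, 0, 0, 0, 8.5, -0.02, 0, 1.285, 0, 0, 0, 8.5, -0.02, 0, 1.285, 0, 0, 0, 8.5, -0.02, 0, 1.285, 0, 0, 0, 1, 0, 0, 0, 0, 0, 0, 1, 0, 0, 0, 0, 0, 0, 1, 0, 0, 0, 0, 0, 0, 1, 0, 0, 0, 0, 0, 0]}}

```text
time: 5.95
ee_pos: [591.9, -238.4, 173.4]
eef_rot: [-175.5, -34.2, -12.0]
contact_force: [-6.8, 46.0, 19.1]
grip_width: 27.6
gripper_force: 30.7
```

>>> {"op": "play_rows", "data": {"series": [1, 0, 0, 0, 0, 0, 0, 1, 0, 0, 0, 0, 0, 0, 1, 0, 0, 0, 0, 0, 0]}}

```text
time: 6.25
ee_pos: [591.7, -237.7, 173.8]
eef_rot: [-175.5, -34.2, -11.9]
contact_force: [-3.6, 19.4, 8.0]
grip_width: 26.2
gripper_force: 58.4
```

Run:
```python
from h import *
s=ctrl.read_state();print(s['joints'].round(1),s['contact_force'].round(1),s['torque'].round(2),s['grip_width'],s['gripper_force'])
T=rackT((533,-238.7),-4.3,.5);A=pose();print('uyn',(np.linalg.inv(T)@A[:,3]).round(1))
```

```text
[ -8.9  14.8 -24.4  -9.8 -16.7  97. ] [-3.6 19.4  8. ] [4.69 0.74 3.03] 26.234889371370624 58.40666949748993
uyn [98.1  5.4 39.8  1. ]
```

Run:
```python
from h import *
w=np.load('w1.npz');P=w['P']-[0,0,2];a=w['a']
T=rackT((533,-238.7),-4.3,.5);Q=(P-T[:3,3])@T[:3,:3]
ok=np.isfinite(Q).all(2)&(Q[...,2]<90)&(Q[...,2]>-20)
for u in range(62,140,4):
  row=[]
  for y in range(-22,27,4):
    m=ok&(abs(Q[...,0]-u)<2.5)&(abs(Q[...,1]-y)<2.5);row.append('%4d'%np.median(Q[m][:,2]) if m.sum() else '   .')
  print(u,' '.join(row))
crop=a[85:185,195:275];save('w1c',cv2.resize(crop,(640,800))[:600])
```

```text
62   25   25   26   26   25   25    .    .    .    .   26   26   26
66   25   25   26   25   25   65   66   67   66   66   26   26   26
70   26   25   25   26   25   65   67   67   67   65   26   25   25
74   25   25   26   25   25   65   67   67   67   65   26   25   26
78   25   26   25   25   26   66   67   67   67   46   26   26   26
82   26   25   25   25   62   66   67   67   67   65   26   26   26
86   25   26   26   26   42   66   67   67   67   65   26   25   25
90   25   26   26   42   42   67   67   67   67   42   26   26   26
94   25   25   26   42   43   67   67   67   67   42   27   26   26
98   12   26   26   42   43   67   67   67   66   42   26   26   26
102   25   26   26   38   56   67   67   67   65   42   26   26   26
106   25   25   26   27   42   67   67   67   65   30   26   26   25
110    1   15   18   19   27   67   67   67   66   19   19   17   16
114   -6   -4   -4   -3    0   66   67   66  -10   -5   -4   -1   -1
118    .    .    .   60   67   67   67   67   65    .    .    .    .
122    .    .    .   64   67   67   67   67    .    .    .    .    .
126    .    .    .   55   62   63   64   64    .    .    .    .    .
130    .    .    .    .   61   58   56   55    .    .    .    .    .
134    .    .    .    .    .    .    .    .    .    .    .    .    .
138    .    .    .    .    .    .    .    .    .    .    .    .    .
```

>>> {"op": "play_rows", "data": {"series": [5, 0, 0, 0, 0, 0, 0, 5, 0, 0, 0, 0, 0, 0, 5, 0, 0, -0.5, 0, 0, 0, 5, 0, 0, -0.4, 0, 0, 0, 5, 0, -0.3, 0, 0, 0, 0, 5, 0, 0, 0, 0, 0, 0]}}

```text
time: 6.85
ee_pos: [586.8, -238.2, 180.1]
eef_rot: [-175.8, -34.2, -11.9]
contact_force: [0.4, 0.4, 1.1]
grip_width: 50.0
gripper_force: 0.0
```

>>> {"op": "play_rows", "data": {"series": [1, 0, 0, 0, 0, 0, 0, 1, 0, 0, 0, 0, 0, 0, 1, 0, 0, 0, 0, 0, 0, 1, 0, 0, 0, 0, 0, 0, 1, 0, 0, 0, 0, 0, 0]}}

```text
time: 7.35
ee_pos: [587.1, -237.0, 180.0]
eef_rot: [-175.7, -34.2, -11.9]
contact_force: [-1.8, 6.1, 2.6]
grip_width: 14.8
gripper_force: 58.8
```

Run:
```python
from h import *
s=ctrl.read_state();print(s['joints'].round(1),s['contact_force'].round(1),s['torque'].round(2),s['grip_width'],s['gripper_force'])
T=rackT((533,-238.7),-4.3,.5);A=pose();print('uyn',(np.linalg.inv(T)@A[:,3]).round(1))
```

```text
[ -8.8  13.9 -25.   -8.7 -17.   95.7] [-1.8  6.1  2.6] [1.48 1.08 0.9 ] 14.78864943412207 58.84217083454132
uyn [97.7  5.7 47.6  1. ]
```

>>> {"op": "play_rows", "data": {"series": [1, 0, -0.05, -0.02, 0, 0, 0.06, 1, 0, 0, -0.03, 0, 0, 0.1, 1, 0, 0, -0.03, 0, 0, 0.1, 1, 0, 0, -0.03, 0, 0, 0.1, 1, 0, 0, -0.03, 0, 0, 0.1, 1, 0, 0, -0.03, 0, 0, 0.1]}}

```text
time: 7.95
ee_pos: [585.4, -238.7, 180.7]
eef_rot: [-157.1, -26.3, -48.3]
contact_force: [-1.3, -6.7, -1.6]
grip_width: 14.6
gripper_force: 58.6
```

```bash
cat > st.py <<'E'
from h import *
s=ctrl.read_state();T=rackT((533,-235.2),-4.3,.5);A=pose()
print(s['time'],'j',s['joints'].round(1),'F rack',(T[:3,:3].T@s['contact_force']).round(1),'M rack',(T[:3,:3].T@s['torque']).round(2),s['grip_width'].round(1),s['gripper_force'].round(0))
print('uyn',(np.linalg.inv(T)@A[:,3]).round(1)[:3],'toolx in rack',(T[:3,:3].T@A[:3,0]).round(3),'toolz',(T[:3,:3].T@A[:3,2]).round(3))
E
python3 st.py
```

```text
Traceback (most recent call last):
  File "st.py", line 3, in <module>
    print(s['time'],'j',s['joints'].round(1),'F rack',(T[:3,:3].T@s['contact_force']).round(1),'M rack',(T[:3,:3].T@s['torque']).round(2),s['grip_width'].round(1),s['gripper_force'].round(0))
                                                                                                                                          ^^^^^^^^^^^^^^^^^^^^^
AttributeError: 'float' object has no attribute 'round'
```

Smooth, with low forces. I'll keep turning.

>>> {"op": "play_rows", "data": {"series": [1, 0, 0, -0.035, 0, 0, 0.12, 1, 0, 0, -0.035, 0, 0, 0.12, 1, 0, 0, -0.035, 0, 0, 0.12, 1, 0, 0, -0.035, 0, 0, 0.12, 1, 0, 0, -0.035, 0, 0, 0.12, 1, 0, 0, -0.035, 0, 0, 0.12, 1, 0, 0, -0.035, 0, 0, 0.12, 1, 0, 0, -0.035, 0, 0, 0.12]}}

```text
time: 8.75
ee_pos: [580.9, -239.7, 181.0]
eef_rot: [-146.1, 1.9, -97.4]
contact_force: [-7.0, -12.8, -0.8]
grip_width: 14.8
gripper_force: 59.0
```

```bash
sed -i "s/,s\['grip_width'\].*/,s['grip_width'],s['gripper_force'])/" st.py; python3 st.py
```

```text
8.75 j [ -9.   13.4 -25.4  -8.2 -17.4   8.1] F rack [ -5.4 -13.3   2.8] M rack [-3.55  2.92  0.51] 14.771077952166392 58.98292422294617
uyn [93.6 -0.9 51.6] toolx in rack [-0.064 -0.998  0.004] toolz [-0.007 -0.004 -1.   ]
```

>>> {"op": "play_rows", "data": {"series": [1, 0.08, 0.14, -0.035, 0, 0, 0.12, 1, 0.08, 0.14, -0.035, 0, 0, 0.12, 1, 0.08, 0.14, -0.035, 0, 0, 0.12, 1, 0.05, 0.14, -0.035, 0, 0, 0.12, 1, 0, 0.043, -0.035, 0, 0, 0.12, 1, 0, 0.043, -0.035, 0, 0, 0.12, 1, 0, 0.043, -0.035, 0, 0, 0.12, 1, 0, 0.04, -0.035, 0, 0, 0.12]}}

```text
time: 9.55
ee_pos: [576.6, -237.6, 181.3]
eef_rot: [-160.3, 28.7, -147.8]
contact_force: [-0.0, -2.3, 0.1]
grip_width: 14.8
gripper_force: 58.8
```

```bash
python3 st.py
```

```text
9.55 j [ -9.   12.9 -26.   -8.7 -17.  -46.4] F rack [ 0.2 -2.3  0. ] M rack [-0.16  1.4   0.49] 14.82792779491397 58.80898118019104
uyn [90.1  0.8 54.4] toolx in rack [-0.853 -0.522  0.001] toolz [-0.001 -0.002 -1.   ]
```

>>> {"op": "play_rows", "data": {"series": [1, 0, 0.03, -0.025, 0, 0, 0.07, 1, 0, 0.03, -0.02, 0, 0, 0.07, 1, 0, 0.02, -0.02, 0, 0, 0.06, 1, 0, 0.01, 0, 0, 0, 0.04, 1, 0, 0, 0, 0, 0, 0.03, 1, 0, 0, 0, 0, 0, 0]}}

```text
time: 10.15
ee_pos: [576.0, -236.7, 181.7]
eef_rot: [-169.0, 32.7, -164.6]
contact_force: [-1.5, -4.1, -1.6]
grip_width: 14.9
gripper_force: 70.5
```

```bash
python3 st.py
```

```text
10.15 j [ -8.8  12.8 -26.2  -8.5 -16.9 -61.7] F rack [-1.9 -4.2 -0.7] M rack [-0.81  1.53  1.81] 14.871287878105047 70.54701631888747
uyn [89.8  1.7 55.1] toolx in rack [-0.959 -0.283  0.001] toolz [-0.001 -0.002 -1.   ]
```

>>> {"op": "play_rows", "data": {"series": [5, 0, 0, 0, 0, 0, 0, 5, 0, 0, 0, 0, 0, 0, 5, 0, 0, -1, 0, 0, 0, 5, 0, 0, -2.5, 0, 0, 0, 8.5, 0, 0, -3, 0, 0, 0, 8.5, 0, 0, 0, 0, 0, 0]}}

```text
time: 10.75
ee_pos: [539.8, -233.8, 240.7]
eef_rot: [-168.9, 33.3, -164.9]
contact_force: [1.0, 0.2, -0.2]
grip_width: 76.7
gripper_force: 0.0
```

```bash
python3 st.py
python3 - <<'E'
from h import *
a,d=ctrl.get_image('top');save('t1',a[150:240,230:370])
T=rackT((530,-235.2),-4.3,.5)
plan(pose(),mk((T@[-25,0,75,1])[:3],-T[:3,0],-T[:3,2]))
E
```

```text
10.75 j [ -9.1   5.3 -26.6  -6.7 -23.5 -63.8] F rack [ 0.7  0.3 -0.7] M rack [0.01 1.02 0.01] 76.6875706981984 0.0
uyn [ 93.1   1.9 124.3] toolx in rack [-0.961 -0.278 -0.008] toolz [ 0.009 -0.002 -1.   ]
n= 3 row [3.941, 0.669, 1.519] [-0.0008, 0.002, 0.0936] tot [115.6, 31.0, 45.3] [-0.003, 0.006, 0.281]
```

>>> {"op": "play_rows", "data": {"series": [8.5, 2.96, 0.5, 0.8, 0, 0, 0.07, 8.5, 2.96, 0.5, 1.1, 0, 0, 0.07, 8.5, 2.96, 0.5, 1.3, 0, 0, 0.07, 8.5, 2.96, 0.5, 1.4, 0, 0.006, 0.07, 8.5, 0, 0, 0, 0, 0, 0, 8.5, 0, 0, 0, 0, 0, 0]}}

```text
time: 11.4
ee_pos: [468.0, -229.8, 130.5]
eef_rot: [-179.7, 34.1, 175.9]
contact_force: [0.2, -0.2, 1.6]
grip_width: 85.2
gripper_force: 0.0
```

```bash
python3 st.py
cat > look.py <<'E'
from h import *
import sys
T=rackT((530,-235.2),-4.3,.5)
a,d=ctrl.get_image('wrist');P=cloud('wrist',d);Q=(P-T[:3,3])@T[:3,:3];A=pose()
hsv=cv2.cvtColor(a,cv2.COLOR_RGB2HSV);np.savez(sys.argv[1],a=a,d=d,P=P,A=A)
o=(hsv[...,0]<13)&(hsv[...,1]>170)&(abs(Q[...,2]-12)<10)&(Q[...,0]<65)&(Q[...,0]>-90)
print('tcp',((A[:3,3]-T[:3,3])@T[:3,:3]).round(1))
for y in(0,-95):
  mm=o&(abs(Q[...,1]-y)<42);X=Q[mm]
  if len(X)<300: continue
  print('tile',y,len(X),'n',np.median(X[:,2]).round(1),'u',np.percentile(X[:,0],[.3,99.7]).round(1),'y',np.percentile(X[:,1],[.5,50,99.5]).round(1),cv2.minAreaRect(X[:,:2].astype(np.float32)),'n/u',np.polyfit(X[:,0],X[:,2],1).round(3))
save(sys.argv[1],a)
E
python3 look.py w3
```

```text
11.4 j [-12.1   8.8 -36.6 -21.8 -11.6 -61.9] F rack [ 1.1 -0.2  1.2] M rack [-0.02  1.   -0.07] 85.21011398596899 0.0
uyn [-28.4   0.5  73.9] toolx in rack [-1.    -0.003  0.005] toolz [-0.005 -0.002 -1.   ]
tcp [-24.8   0.8  72.6]
tile 0 12509 n 13.8 u [-74.8  62. ] y [-26.7   1.   28.3] ((-5.691459655761719, 0.6959648132324219), (138.53675842285156, 58.78816223144531), 0.24016210436820984) n/u [4.0000e-03 1.3776e+01]
tile -95 10386 n 13.3 u [-74.7  61.5] y [-120.4  -92.7  -64.4] ((-5.015769958496094, -95.67962646484375), (139.85089111328125, 63.031036376953125), 0.268235981464386) n/u [-1.0000e-03  1.2956e+01]
```

View pics/w3.png

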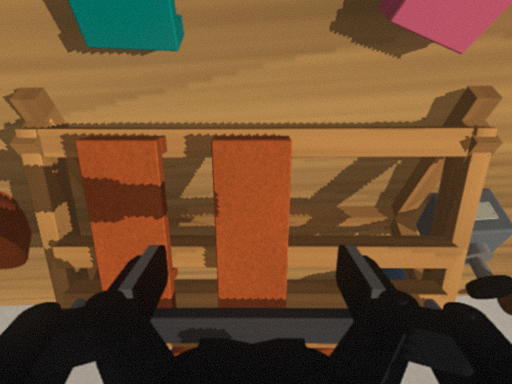

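```bash
cat > grasp.py <<'E'
from h import *
import sys
T=rackT((530,-235.2),-4.3,.5);dl=.2;y=float(sys.argv[1]);back=float(sys.argv[2])
z=np.array([-np.sin(dl),0,-np.cos(dl)]);p=np.array([-30,y,5])+(19-back)*z
A=pose();plan(A,mk((T@np.r_[p,1])[:3],-T[:3,0],T[:3,:3]@z),int(sys.argv[3]))
E
python3 grasp.py 0.8 60 3
```

```text
n= 3 row [-0.161, 0.002, 0.905] [-0.0009, 0.0657, 0.0012] tot [-3.0, 0.1, 27.4] [-0.003, 0.197, 0.004]
```

>>> {"op": "play_rows", "data": {"series": [7.2, -0.16, 0, 0.905, -0.001, 0.066, 0.001, 7.2, -0.16, 0, 0.905, -0.001, 0.066, 0.001, 7.2, -0.16, 0, 0.905, -0.001, 0.066, 0.001, 7.2, 0, 0, 0, 0, 0, 0, 7.2, 0, 0, 0, 0, 0, 0]}}

```text
time: 11.95
ee_pos: [485.8, -230.5, 109.9]
eef_rot: [179.9, 22.9, 175.7]
contact_force: [-0.7, -0.1, 0.1]
grip_width: 72.2
gripper_force: 0.0
```

```bash
python3 st.py;python3 grasp.py 0.8 0 5
```

```text
11.95 j [ -9.4  13.6 -34.5  -6.3 -19.2 -79.4] F rack [-0.5 -0.1  0.5] M rack [ 0.02  0.86 -0.01] 72.22765616837191 0.0
uyn [-25.3   1.1  46.9] toolx in rack [-0.98   0.001  0.199] toolz [-0.199  0.001 -0.98 ]
n= 5 row [-0.021, -0.012, 1.197] [0.0003, -0.0001, -0.0001] tot [-1.0, -0.6, 59.9] [0.001, -0.001, -0.001]
```

>>> {"op": "play_rows", "data": {"series": [7.2, 0, 0, 1.5, 0, 0, 0, 7.2, 0, 0, 1.5, 0, 0, 0, 7.2, 0, 0, 1.5, 0, 0, 0, 7.2, 0, 0, 1, 0, 0, 0, 7.2, 0, 0, 0.5, 0, 0, 0, 7.2, 0, 0, 0, 0, 0, 0]}}

```text
time: 12.55
ee_pos: [507.9, -232.4, 53.6]
eef_rot: [179.9, 22.7, 175.6]
contact_force: [-0.0, 0.1, 0.7]
grip_width: 71.8
gripper_force: 0.0
```

>>> {"op": "play_rows", "data": {"series": [6.3, 0, 0, 0, 0, 0, 0, 6, 0, 0, 0, 0, 0, 0, 5.8, 0, 0, 0, 0, 0, 0, 5, 0, 0, 0, 0, 0, 0, 5, 0, 0, 0, 0, 0, 0, 5, 0, 0, 0, 0, 0, 0]}}

```text
time: 13.15
ee_pos: [507.9, -232.4, 54.6]
eef_rot: [179.9, 22.8, 175.6]
contact_force: [-3.2, 0.8, 4.6]
grip_width: 55.1
gripper_force: 63.0
```

```bash
python3 st.py
```

```text
13.15 j [ -9.3  20.9 -33.9  -9.2 -12.7 -76.5] F rack [-0.1  0.6  5.7] M rack [ 0.09  0.98 -0.04] 55.05413166164151 63.03247690200806
uyn [-38.3   0.9 -11.2] toolx in rack [-0.98   0.001  0.201] toolz [-0.201  0.001 -0.98 ]
```

```bash
cat > unhook.py <<'E'
from h import *
T=rackT((530,-235.2),-4.3,.5)
A=pose();print('tcp',(np.linalg.inv(T)@A[:,3]).round(1)[:3])
B=A.copy();B[:3,3]+=T[:3,0]*5;print('slide');plan(A,B,4)
piv=A[:3,3]+T[:3,0]*(75+5-(np.linalg.inv(T)@A[:,3])[0]-5+5)+T[:3,2]*13.5
# pivot: head corner after slide, relative to slid TCP
u0=(np.linalg.inv(T)@A[:,3])[0]
piv=B[:3,3]+T[:3,0]*(75-u0)+T[:3,2]*13.5
Rm=R.from_rotvec(T[:3,1]*.31).as_matrix()
C=B.copy();C[:3,:3]=Rm@B[:3,:3];C[:3,3]=piv+Rm@(B[:3,3]-piv)+T[:3,2]*.6;print('swing');plan(B,C,8)
D=C.copy();ax=Rm@(-T[:3,0]);D[:3,3]+=ax*80;print('draw');plan(C,D,8)
E=D.copy();E[2,3]+=90;print('up');plan(D,E,4)
E
python3 unhook.py
```

```text
tcp [-35.8   1.1 -12.9]
slide
n= 4 row [-0.122, 0.0, -0.025] [-0.0, -0.0, 0.0] tot [-4.9, 0.0, -1.0] [-0.0, -0.0, 0.0]
swing
n= 8 row [0.132, 0.0, -0.42] [0.0001, 0.0387, 0.0001] tot [5.9, 0.0, -34.6] [0.0, 0.31, 0.0]
draw
n= 8 row [0.98, -0.002, 0.201] [-0.0, 0.0, 0.0] tot [78.4, -0.1, 16.1] [-0.0, 0.0, 0.0]
up
n= 4 row [-0.198, 0.003, -2.241] [-0.0, 0.0, 0.0] tot [-7.9, 0.1, -89.7] [-0.0, 0.0, 0.0]
```

>>> {"op": "play_rows", "data": {"series": [5, -0.12, 0, -0.025, 0, 0, 0, 5, -0.12, 0, -0.025, 0, 0, 0, 5, -0.12, 0, -0.025, 0, 0, 0, 5, -0.12, 0, -0.025, 0, 0, 0, 5, 0, 0, 0, 0, 0, 0]}}

```text
time: 13.65
ee_pos: [507.9, -232.1, 54.7]
eef_rot: [179.8, 22.3, 175.5]
contact_force: [-7.8, -0.2, 1.8]
grip_width: 54.7
gripper_force: 63.1
```

```bash
python3 st.py
```

```text
13.65 j [ -9.3  20.9 -33.7  -8.8 -13.4 -77. ] F rack [-5.4 -0.8  5.8] M rack [-0.51  2.26  0.07] 54.742497864348024 63.097296953201294
uyn [-38.2   1.2 -11.2] toolx in rack [-0.978  0.004  0.21 ] toolz [-0.21   0.003 -0.978]
```

>>> {"op": "play_rows", "data": {"series": [5, 0, 0, -0.05, 0, 0, 0, 5, 0, 0, -0.05, 0, 0, 0, 5, 0, 0, -0.05, 0, 0, 0, 5, 0, 0, 0, 0, 0, 0, 5, 0, 0, 0, 0, 0, 0]}}

```text
time: 14.15
ee_pos: [511.9, -232.5, 57.9]
eef_rot: [179.9, 22.8, 175.6]
contact_force: [-0.3, 0.7, -2.3]
grip_width: 54.7
gripper_force: 63.6
```

```bash
python3 st.py
```

```text
14.15 j [ -9.2  20.8 -33.4  -8.7 -13.2 -77.1] F rack [-1.6  0.7 -1.7] M rack [ 0.01  1.1  -0.01] 54.72622730424805 63.55679512023926
uyn [-33.1   1.1 -10.8] toolx in rack [-0.98   0.001  0.201] toolz [-0.201  0.001 -0.98 ]
```

>>> {"op": "play_rows", "data": {"series": [5, 0.132, 0, -0.415, 0, 0.0387, 0, 5, 0.132, 0, -0.415, 0, 0.0387, 0, 5, 0.132, 0, -0.415, 0, 0.0387, 0, 5, 0.132, 0, -0.415, 0, 0.0387, 0, 5, 0, 0, 0, 0, 0, 0]}}

```text
time: 14.65
ee_pos: [502.7, -232.0, 72.7]
eef_rot: [179.9, 14.0, 175.7]
contact_force: [-0.2, -0.2, -2.5]
grip_width: 54.6
gripper_force: 63.7
```

```bash
python3 st.py
```

```text
14.65 j [ -8.6  20.3 -30.   -2.6 -25.8 -83.5] F rack [-1.6 -0.2 -2. ] M rack [0.01 0.71 0.01] 54.58040925264153 63.65303635597229
uyn [-32.3   1.    6.6] toolx in rack [-0.938  0.     0.348] toolz [-0.348  0.001 -0.938]
```

Free so far; the force is just the tile's weight. I'll do the second half of the swing.

>>> {"op": "play_rows", "data": {"series": [5, 0.132, 0, -0.415, 0, 0.0387, 0, 5, 0.132, 0, -0.415, 0, 0.0387, 0, 5, 0.132, 0, -0.415, 0, 0.0387, 0, 5, 0.132, 0, -0.415, 0, 0.0387, 0, 5, 0, 0, 0, 0, 0, 0]}}

```text
time: 15.15
ee_pos: [493.6, -231.1, 86.9]
eef_rot: [179.9, 5.1, 175.7]
contact_force: [1.0, -0.2, -4.3]
grip_width: 54.8
gripper_force: 64.1
```

```bash
python3 st.py; python3 look.py w4
python3 - <<'E'
from h import *
T=rackT((533,-235.2),-4.3,.5);A=pose();q=(np.linalg.inv(T)@A[:,3])[:3];t=np.arctan2(A[:3,2]@-T[:3,0],A[:3,2]@-T[:3,2])-.2
print('swing',t)
# tile frame -> head corner, nib corners from grasp: tile point rel TCP at hang: (x-(-38.2..))
c,s=np.cos(t),np.sin(t)
for nm,(u,n) in dict(headbot=(75,0),headtop=(75,12),nibf=(35,-12),nibr=(45,-12),top55=(50,12)).items():
  du,dn=u+35.8,n+13.2
  print(nm,(q[0]+2.5+c*du+s*dn).round(1),(q[2]-2+ -s*du+c*dn).round(1))
E
```

```text
15.15 j [ -8.3  21.1 -24.8  -0.7 -39.1 -85.5] F rack [-1.6 -0.1 -4.1] M rack [-0.02  0.19  0.05] 54.8207876140499 64.10945534706116
uyn [-31.9   1.1  23.5] toolx in rack [-0.872  0.001  0.489] toolz [-0.489  0.002 -0.872]
tcp [-29.8   1.4  21.8]
tile -95 14187 n 13.0 u [-75.3  39.5] y [-120.3  -93.1  -64.4] ((-16.338584899902344, -92.61970520019531), (119.1219711303711, 57.40995788574219), 0.33814018964767456) n/u [-6.0000e-03  1.2543e+01]
swing 0.3108575465124204
headbot 79.8 0.2
headtop 83.4 11.6
nibf 38.0 1.0
nibr 47.5 -2.1
top55 59.6 19.3
```

>>> {"op": "play_rows", "data": {"series": [5, 0.2, 0, 0.07, 0, 0, 0, 5, 0.5, 0, 0.1, 0, 0, 0, 5, 0.5, 0, 0.1, 0, 0, 0, 5, 0, 0, 0, 0, 0, 0]}}

```text
time: 15.6
ee_pos: [479.4, -230.1, 82.9]
eef_rot: [179.9, 4.9, 175.6]
contact_force: [0.1, 0.0, -3.4]
grip_width: 54.6
gripper_force: 64.2
```

```bash
python3 st.py
```

```text
15.6 j [ -8.4  20.4 -26.7  -0.8 -38.  -85.4] F rack [-1.9  0.  -2.8] M rack [ 0.01  0.39 -0.  ] 54.600013413082515 64.20734167098999
uyn [-45.9   1.   28.2] toolx in rack [-0.871  0.001  0.492] toolz [-0.492  0.002 -0.871]
```

>>> {"op": "play_rows", "data": {"series": [5, 1.17, 0, 0.24, 0, 0, 0, 5, 1.17, 0, 0.24, 0, 0, 0, 5, 1.17, 0, 0.24, 0, 0, 0, 5, 1.17, 0, 0.24, 0, 0, 0, 5, 1.17, 0, 0.24, 0, 0, 0, 5, 1.17, 0, 0.24, 0, 0, 0, 5, -0.1, 0, -1.5, 0, 0, 0, 5, -0.2, 0, -2.2, 0, 0, 0]}}

```text
time: 16.4
ee_pos: [410.2, -224.8, 99.0]
eef_rot: [179.9, 4.8, 175.6]
contact_force: [0.5, -1.7, -1.8]
grip_width: 55.0
gripper_force: 64.3
```

>>> {"op": "play_rows", "data": {"series": [5, -0.25, 0, -2.8, 0, 0, 0, 5, -0.25, 0, -2.8, 0, 0, 0, 5, -0.25, 0, -2.8, 0, 0, 0, 5, 0, 0, 0, 0, 0, 0]}}

```text
time: 16.8
ee_pos: [414.6, -226.0, 188.2]
eef_rot: [-180.0, 5.5, 175.7]
contact_force: [0.5, -0.0, -2.5]
grip_width: 54.9
gripper_force: 64.4
```

```bash
python3 st.py
cat > batt.py <<'E'
from h import *
a,d=ctrl.get_image('top');P=cloud('top',d)
best=None
for r in ctrl.masks_of('batt','top'):
  X=P[r['mask']&(d>0)];c=np.median(X,0)
  if r['p']>.3 and len(X)>1500 and c[1]>0:
    Z=X[abs(X[:,2]-15)<8];b=cv2.minAreaRect(Z[:,:2].astype(np.float32));print(round(r['p'],2),len(X),b,'z',np.median(Z[:,2]).round(1))
# color based
hsv=cv2.cvtColor(a,cv2.COLOR_RGB2HSV)
m=((hsv[...,1]<75)&(hsv[...,2]>70)&(P[...,2]>6)&(P[...,2]<26)&(np.hypot(P[...,0]-553,P[...,1]-272)<230)).astype(np.uint8)
m=cv2.morphologyEx(m,cv2.MORPH_OPEN,np.ones((5,5)))
n,L,S,_=cv2.connectedComponentsWithStats(m);i=1+S[1:,4].argmax();Z=P[L==i];print('col',S[i],cv2.minAreaRect(Z[:,:2].astype(np.float32)),Z.mean(0).round(1))
save('t%d'%int(ctrl.read_state()['time']*10),a)
E
python3 batt.py
```

```text
16.8 j [ -9.1   6.9 -27.1  -0.6 -50.5 -84.8] F rack [-1.   0.  -2.3] M rack [ 0.    0.2  -0.05] 54.90199992389616 64.4458794593811
uyn [-40.    0.3 151.8] toolx in rack [-0.876 -0.     0.482] toolz [-0.482 -0.    -0.876]
0.77 4377 ((544.2885131835938, 264.85430908203125), (220.1781768798828, 341.2281799316406), 8.174935340881348) z 15.0
col [ 135  165   86   60 4236] ((543.930419921875, 262.34552001953125), (217.16070556640625, 337.0007019042969), 8.183905601501465) [542.8 263.4  15.1]
```

```bash
cat > held.py <<'E'
from h import *
A=pose();a,d=ctrl.get_image('wrist');P=cloud('wrist',d);q=(P-A[:3,3])@A[:3,:3]
hsv=cv2.cvtColor(a,cv2.COLOR_RGB2HSV)
m=(hsv[...,0]<13)&(hsv[...,1]>165)&(q[...,2]>-60)&(q[...,2]<15)&(abs(q[...,1])<40)&(abs(q[...,0])<150)
X=q[m];c=np.median(X,0)
for _ in range(4):
  c=X.mean(0);V=np.linalg.svd(X-c,full_matrices=False)[2];X=X[abs((X-c)@V[2])<2]
n=V[2]*-np.sign(V[2][2]);print(len(X),'c',c.round(1),'n(tool)',n.round(3))
ex=np.array([-n[2],0,n[0]]);ex/=np.linalg.norm(ex);ey=np.cross(n,ex) # ex ~ tool +x dir (tail)
k=np.array([(0-c)@n]);print('face height above TCP along n',-k.round(1))
print('x range (tool+x)',np.percentile(X@ex,[.3,99.7]).round(1),'y',np.percentile(X[:,1],[.5,99.5]).round(1),'yaw fit',[np.polyfit(X[s]@ex,X[s][:,1],1).round(4).tolist() for s in (X[:,1]>np.percentile(X[:,1],97),X[:,1]<np.percentile(X[:,1],3))])
save('h%d'%int(ctrl.read_state()['time']*10),a)
E
python3 held.py
cat > place.py <<'E'
from h import *
import sys
bx,by,byaw,off,h,n=map(float,sys.argv[1:7])
tx,tz,al=-35.8,-13.2,.2
if len(sys.argv)>7: tx,tz,al=map(float,sys.argv[7:10])
y=np.radians(byaw);X=np.array([np.cos(y),np.sin(y),0]);Y=np.array([-np.sin(y),np.cos(y),0]);Z=np.array([0,0,1.])
p=np.array([bx,by,27])+off*Y+tx*X+(tz+h)*Z
plan(pose(),mk(p,-X,-np.sin(al)*X-np.cos(al)*Z),int(n))
E
python3 place.py 544.2 264 8.17 45 80 16
```

```text
19769 c [  9.1   0.4 -24.4] n(tool) [ 0.195 -0.004 -0.981]
face height above TCP along n [25.7]
x range (tool+x) [-36.5  41.5] y [-27.   27.7] yaw fit [[0.0014, 27.126], [-0.0008, -26.5299]]
n= 16 row [-0.686, 3.297, 0.515] [0.001, 0.0178, -0.0137] tot [-42.8, 533.5, 94.8] [0.015, 0.284, -0.219]
```

>>> {"op": "play_rows", "data": {"series": [5, -0.69, 3.3, 0.2, 0.001, 0.018, -0.014, 5, -0.69, 3.3, 0.2, 0.001, 0.018, -0.014, 5, -0.69, 3.3, 0.2, 0.001, 0.018, -0.014, 5, -0.69, 3.3, 0.2, 0.001, 0.018, -0.014, 5, -0.69, 3.3, 0.2, 0.001, 0.018, -0.014, 5, -0.69, 3.3, 0.2, 0.001, 0.018, -0.014, 5, -0.69, 3.3, 0.2, 0.001, 0.018, -0.014, 5, -0.69, 3.3, 0.2, 0.001, 0.018, -0.014]}}

```text
time: 17.75
ee_pos: [474.1, 38.0, 166.6]
eef_rot: [-179.5, -3.5, -177.9]
contact_force: [0.4, -0.1, -3.4]
grip_width: 55.0
gripper_force: 64.5
```

>>> {"op": "play_rows", "data": {"series": [5, -0.69, 3.3, 0.5, 0.001, 0.018, -0.014, 5, -0.69, 3.3, 0.5, 0.001, 0.018, -0.014, 5, -0.69, 3.3, 0.5, 0.001, 0.018, -0.014, 5, -0.69, 3.3, 0.5, 0.001, 0.018, -0.014, 5, -0.69, 3.3, 0.5, 0.001, 0.018, -0.014, 5, -0.69, 3.3, 0.5, 0.001, 0.018, -0.014, 5, -0.69, 3.3, 0.5, 0.001, 0.018, -0.014, 5, -0.69, 3.3, 0.5, 0.001, 0.018, -0.014]}}

```text
time: 18.55
ee_pos: [501.5, 304.4, 117.9]
eef_rot: [-179.8, -11.8, -171.5]
contact_force: [0.1, -0.4, -3.1]
grip_width: 54.9
gripper_force: 64.5
```

```bash
python3 batt.py; python3 place.py 544.2 264 8.17 45 20 4 -33.5 -13.7 .196;  python3 - <<'E'
from h import *
print(ctrl.read_state()['joints'].round(1),ctrl.read_state()['contact_force'].round(1),pose()[:3,3])
E
```

```text
0.56 3121 ((544.1109008789062, 263.9699401855469), (220.04005432128906, 340.1098327636719), 8.190922737121582) z 15.0
col [ 166  165   55   57 2520] ((552.7372436523438, 199.22503662109375), (217.1453399658203, 209.4033966064453), 8.267061233520508) [551.5 195.4  15.1]
n= 4 row [-0.479, -0.079, 2.027] [-0.0011, -0.0024, 0.0019] tot [-19.4, -3.1, 81.0] [-0.004, -0.01, 0.008]
[  43.6   29.7   -2.8   -7.1  -67.4 -121.7] [-0.4 -0.5 -2.5] [501.67292578 306.69359042 116.55875101]
```

>>> {"op": "play_rows", "data": {"series": [5, -0.48, -0.08, 2.03, -0.001, -0.0025, 0.002, 5, -0.48, -0.08, 2.03, -0.001, -0.0025, 0.002, 5, -0.48, -0.08, 2.03, -0.001, -0.0025, 0.002, 5, -0.48, -0.08, 2.03, -0.001, -0.0025, 0.002, 5, 0, 0, 0, 0, 0, 0, 5, 0, 0, 0, 0, 0, 0]}}

```text
time: 19.25
ee_pos: [505.3, 300.0, 36.4]
eef_rot: [-180.0, -11.1, -172.0]
contact_force: [0.3, 0.6, -2.2]
grip_width: 55.0
gripper_force: 64.6
```

```bash
python3 place.py 544.2 264 8.17 45 0 4 -33.5 -13.7 .196
python3 - <<'E'
from h import *
print(ctrl.read_state()['contact_force'].round(1),pose()[:3,3])
E
```

```text
n= 4 row [-0.11, 0.096, 0.566] [-0.0, 0.0005, -0.0008] tot [-4.4, 3.8, 22.6] [-0.0, 0.002, -0.003]
[ 0.3  0.6 -2.2] [505.26034089 300.00684406  36.36228018]
```

>>> {"op": "play_rows", "data": {"series": [5, -0.12, 0.12, 0.5, 0, 0, 0, 5, -0.1, 0.12, 0.5, 0, 0, 0, 5, -0.1, 0.12, 0.45, 0, 0, 0, 5, -0.04, 0, 0.2, 0, 0, 0, 5, -0.02, 0, 0.1, 0, 0, 0, 5, 0, 0, 0, 0, 0, 0]}}

```text
time: 19.85
ee_pos: [505.5, 304.5, 19.4]
eef_rot: [179.9, -11.0, -172.0]
contact_force: [-0.8, 0.5, -3.0]
grip_width: 54.8
gripper_force: 64.6
```

>>> {"op": "play_rows", "data": {"series": [5, -0.02, 0, 0.1, 0, 0, 0, 5, -0.02, 0, 0.1, 0, 0, 0, 5, 0, 0, 0, 0, 0, 0]}}

```text
time: 20.15
ee_pos: [505.5, 304.5, 17.3]
eef_rot: [179.9, -11.0, -172.0]
contact_force: [0.6, -0.6, -2.8]
grip_width: 54.5
gripper_force: 64.6
```

>>> {"op": "play_rows", "data": {"series": [5, -0.02, 0, 0.1, 0, 0, 0, 5, 0, 0, 0, 0, 0, 0]}}

```text
time: 20.35
ee_pos: [505.5, 304.5, 16.3]
eef_rot: [179.9, -11.0, -172.0]
contact_force: [0.2, -0.3, -2.3]
grip_width: 54.7
gripper_force: 64.6
```

>>> {"op": "play_rows", "data": {"series": [5, -0.02, 0, 0.1, 0, 0, 0, 5, -0.02, 0, 0.1, 0, 0, 0, 5, 0, 0, 0, 0, 0, 0]}}

```text
time: 20.65
ee_pos: [505.5, 304.5, 14.2]
eef_rot: [179.9, -11.0, -172.0]
contact_force: [0.7, -0.7, -2.6]
grip_width: 54.7
gripper_force: 64.6
```

>>> {"op": "play_rows", "data": {"series": [5, -0.02, 0, 0.1, 0, 0, 0, 5, 0, 0, 0, 0, 0, 0]}}

```text
time: 20.85
ee_pos: [505.7, 304.6, 13.7]
eef_rot: [179.9, -11.0, -172.0]
contact_force: [-0.3, 0.0, -0.5]
grip_width: 54.6
gripper_force: 64.9
```

>>> {"op": "play_rows", "data": {"series": [5, -0.02, 0, 0.1, 0, 0, 0, 5, 0, 0, 0, 0, 0, 0]}}

```text
time: 21.05
ee_pos: [505.7, 304.6, 13.5]
eef_rot: [180.0, -11.0, -172.0]
contact_force: [-1.3, -0.4, 4.6]
grip_width: 54.8
gripper_force: 65.3
```

>>> {"op": "play_rows", "data": {"series": [5.7, 0, 0, -0.05, 0, 0, 0, 6, 0, 0, 0, 0, 0, 0, 6.5, 0, 0, 0, 0, 0, 0, 6.6, 0, 0, 0, 0, 0, 0, 6.6, 0, 0, -1.5, 0, 0, 0, 6.6, 0, 0, -3, 0, 0, 0, 7.2, 0, 0, -4, 0, 0, 0, 7.2, 0, 0, -4, 0, 0, 0]}}

```text
time: 21.85
ee_pos: [529.3, 307.5, 136.4]
eef_rot: [180.0, -11.1, -172.0]
contact_force: [0.3, 1.2, -0.5]
grip_width: 72.2
gripper_force: 0.0
```

```bash
cat > placed.py <<'E'
from h import *
a,d=ctrl.get_image('wrist');P=cloud('wrist',d);hsv=cv2.cvtColor(a,cv2.COLOR_RGB2HSV)
m=((hsv[...,0]<13)&(hsv[...,1]>165)&(P[...,2]>30)&(P[...,2]<48)&(P[...,1]>60)).astype(np.uint8)
n,L,S,_=cv2.connectedComponentsWithStats(m)
for i in range(1,n):
  if S[i,4]>1500:
    X=P[L==i];V=np.linalg.svd(X-X.mean(0),full_matrices=False)[2];print(S[i],cv2.minAreaRect(X[:,:2].astype(np.float32)),X.mean(0).round(1),'n',V[2].round(3))
save('p%d'%int(ctrl.read_state()['time']*10),a)
E
python3 placed.py; python3 st.py
python3 - <<'E'
from h import *
T=rackT((530,-235.2),-4.3,.5);dl=.2
z=np.array([-np.sin(dl),0,-np.cos(dl)]);p=np.array([-30,-92.5,5])+(19-60)*z
M=mk((T@np.r_[p,1])[:3]+[-60,0,90],-T[:3,0],T[:3,:3]@z);plan(pose(),M,16);plan(M,mk((T@np.r_[p,1])[:3],-T[:3,0],T[:3,:3]@z))
E
```

```text
[ 220  139   65  107 3694] ((517.6864624023438, 308.5068054199219), (92.72039794921875, 55.21978759765625), 8.024867057800293) [504.3 305.5  47.3] n [-0.007 -0.004  1.   ]
21.9 j [  42.1   30.     2.1   -6.3  -70.6 -121.4] F rack [5.5 2.  3.5] M rack [ 0.17 -0.66 -0.19] 71.64715071414325 0.0
uyn [5.000e-01 5.433e+02 7.100e+01] toolx in rack [-0.693 -0.212  0.689] toolz [-0.7   -0.033 -0.714]
n= 16 row [0.854, -3.942, -0.405] [0.0018, -0.0361, 0.0136] tot [209.8, -611.0, -22.4] [0.03, -0.577, 0.217]
n= 3 row [-0.669, 0.15, 3.54] [0.0, 0.0, 0.0] tot [-20.1, 4.5, 106.2] [0.0, 0.0, 0.0]
```

>>> {"op": "play_rows", "data": {"series": [7.2, 0.855, -3.94, -0.8, 0.002, -0.036, 0.0136, 7.2, 0.855, -3.94, -0.8, 0.002, -0.036, 0.0136, 7.2, 0.855, -3.94, -0.8, 0.002, -0.036, 0.0136, 7.2, 0.855, -3.94, -0.8, 0.002, -0.036, 0.0136, 7.2, 0.855, -3.94, -0.4, 0.002, -0.036, 0.0136, 7.2, 0.855, -3.94, -0.4, 0.002, -0.036, 0.0136, 7.2, 0.855, -3.94, -0.4, 0.002, -0.036, 0.0136, 7.2, 0.855, -3.94, -0.4, 0.002, -0.036, 0.0136]}}

```text
time: 22.7
ee_pos: [494.6, -12.7, 191.3]
eef_rot: [-178.8, 5.7, -178.1]
contact_force: [0.3, 0.6, 0.1]
grip_width: 71.7
gripper_force: 0.0
```

>>> {"op": "play_rows", "data": {"series": [7.2, 0.855, -3.94, -0.4, 0.002, -0.036, 0.0136, 7.2, 0.855, -3.94, -0.4, 0.002, -0.036, 0.0136, 7.2, 0.855, -3.94, -0.4, 0.002, -0.036, 0.0136, 7.2, 0.855, -3.94, -0.4, 0.002, -0.036, 0.0136, 7.2, 0.855, -3.94, 0, 0.002, -0.036, 0.0136, 7.2, 0.855, -3.94, 0, 0.002, -0.036, 0.0136, 7.2, 0.855, -3.94, 0, 0.002, -0.036, 0.0136, 7.2, 0.855, -3.94, 0, 0.002, -0.036, 0.0136]}}

```text
time: 23.5
ee_pos: [420.5, -326.5, 197.5]
eef_rot: [-179.4, 22.3, 175.8]
contact_force: [1.0, 0.0, 0.6]
grip_width: 72.3
gripper_force: 0.0
```

>>> {"op": "play_rows", "data": {"series": [7.2, 0, 0, 0, 0, 0, 0, 7.2, 0, 0, 0, 0, 0, 0]}}

```text
time: 23.7
ee_pos: [420.3, -326.1, 197.1]
eef_rot: [-179.4, 22.2, 175.6]
contact_force: [-0.0, 0.5, 0.6]
grip_width: 72.0
gripper_force: 0.0
```

```bash
python3 look.py w5; python3 st.py; python3 batt.py; python3 grasp.py -92.5 60 4
python3 - <<'E'
from h import *
a,d=ctrl.get_image('top');P=cloud('top',d);hsv=cv2.cvtColor(a,cv2.COLOR_RGB2HSV)
m=(hsv[...,0]<13)&(hsv[...,1]>150)&(np.hypot(P[...,0]-540,P[...,1]-290)<150)
X=P[m];print(m.sum(),cv2.minAreaRect(X[:,:2].astype(np.float32)),np.median(X[:,2]))
b=cv2.resize(a[150:240,120:380],(780,270));save('t2',b)
E
```

```text
tcp [-21.3 -97.9 149.8]
tile -95 7079 n 12.9 u [-74.7  58.2] y [-119.2  -91.6  -64.3] ((-8.054267883300781, -91.7244644165039), (133.5464630126953, 55.836647033691406), 0.34030935168266296) n/u [-0.    12.884]
23.75 j [-24.6   7.  -24.6 -11.5 -37.8 -62. ] F rack [ 0.3 -0.2  0.2] M rack [ 0.04  0.73 -0.01] 71.83885928644898 0.0
uyn [-23.7 -98.1 151.5] toolx in rack [-0.977 -0.001  0.212] toolz [-0.212 -0.01  -0.977]
0.77 3852 ((544.1397094726562, 263.966552734375), (220.00205993652344, 340.8311767578125), 8.237712860107422) z 15.0
col [ 135  165   86   60 3604] ((543.6181640625, 262.1917419433594), (217.16859436035156, 337.455078125), 8.118974685668945) [544.  254.1  15.1]
n= 4 row [-0.511, 0.12, 2.561] [-0.0022, -0.0032, 0.0008] tot [-20.9, 5.1, 102.3] [-0.009, -0.013, 0.003]
461 ((539.47998046875, 306.7991638183594), (143.7894287109375, 53.375492095947266), 7.594177722930908) 39.09896482523118
```

View pics/t2.png

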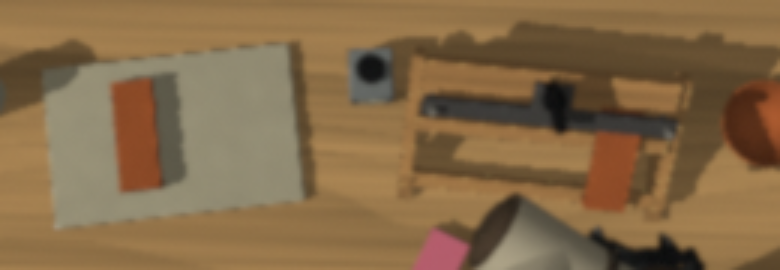

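Tile A lies flat on the batt at crop pixel (137,133), and tile B is alone on the rack at (610,170). Now tile B.

>>> {"op": "play_rows", "data": {"series": [7.2, -0.51, 0.12, 2.56, -0.002, -0.003, 0.001, 7.2, -0.51, 0.12, 2.56, -0.002, -0.003, 0.001, 7.2, -0.51, 0.12, 2.56, -0.002, -0.003, 0.001, 7.2, -0.51, 0.12, 2.56, -0.002, -0.003, 0.001, 7.2, 0, 0, 0, 0, 0, 0, 7.2, 0, 0, 0, 0, 0, 0]}}

```text
time: 24.5
ee_pos: [479.7, -324.3, 110.3]
eef_rot: [-180.0, 22.8, 175.7]
contact_force: [-0.7, 0.7, 1.2]
grip_width: 72.1
gripper_force: 0.0
```

```bash
python3 st.py; python3 look.py w6;python3 grasp.py -92.2 0 5
```

```text
24.5 j [-22.2  17.7 -24.4 -15.2 -26.9 -59.8] F rack [0.1 0.6 1.4] M rack [0.01 0.74 0.02] 72.08098326794142 0.0
uyn [-24.3 -92.8  46.7] toolx in rack [-0.98  0.    0.2 ] toolz [-0.2   -0.001 -0.98 ]
tcp [-21.3 -93.   45.7]
tile -95 15887 n 13.7 u [-74.5  53.2] y [-120.8  -93.2  -65.9] ((-8.557815551757812, -93.37516784667969), (133.29269409179688, 57.2291259765625), 1.3299188613891602) n/u [1.0000e-03 1.3714e+01]
n= 5 row [0.008, 0.017, 1.213] [-0.0003, -0.0, -0.0001] tot [0.4, 0.9, 60.6] [-0.001, -0.0, -0.0]
```

>>> {"op": "play_rows", "data": {"series": [7.2, 0, 0, 1.5, 0, 0, 0, 7.2, 0, 0, 1.5, 0, 0, 0, 7.2, 0, 0, 1.5, 0, 0, 0, 7.2, 0, 0, 0.9, 0, 0, 0, 7.2, 0, 0, 0.5, 0, 0, 0, 7.2, 0, 0, 0, 0, 0, 0]}}

```text
time: 25.15
ee_pos: [502.0, -327.1, 54.9]
eef_rot: [180.0, 22.8, 175.5]
contact_force: [0.7, -0.0, 0.4]
grip_width: 71.9
gripper_force: 0.0
```

>>> {"op": "play_rows", "data": {"series": [6.3, 0, 0, 0, 0, 0, 0, 6, 0, 0, 0, 0, 0, 0, 5.8, 0, 0, 0, 0, 0, 0, 5, 0, 0, 0, 0, 0, 0, 5, 0, 0, 0, 0, 0, 0, 5, 0, 0, 0, 0, 0, 0]}}

```text
time: 25.75
ee_pos: [502.0, -327.1, 57.1]
eef_rot: [-180.0, 22.9, 175.6]
contact_force: [-2.5, 1.4, 6.0]
grip_width: 55.0
gripper_force: 64.0
```

```bash
python3 st.py; python3 unhook.py
```

```text
25.75 j [-21.8  24.  -23.6 -18.4 -21.4 -56.7] F rack [1.2 1.2 6.4] M rack [ 0.42  0.99 -0.03] 55.04654312704067 63.97736191749573
uyn [-35.9 -94.   -9.9] toolx in rack [-0.98   0.002  0.199] toolz [-0.199 -0.002 -0.98 ]
tcp [-33.4 -93.8 -11.6]
slide
n= 4 row [-0.123, 0.0, -0.025] [-0.0, -0.0, 0.0] tot [-4.9, 0.0, -1.0] [-0.0, -0.0, 0.0]
swing
n= 8 row [0.129, -0.001, -0.411] [0.0001, 0.0387, -0.0001] tot [5.8, -0.1, -33.8] [0.001, 0.31, -0.001]
draw
n= 8 row [0.98, -0.002, 0.199] [-0.0, -0.0, -0.0] tot [78.4, -0.1, 15.9] [-0.0, -0.0, -0.0]
up
n= 4 row [-0.202, -0.003, -2.241] [-0.0, -0.0, -0.0] tot [-8.1, -0.1, -89.6] [-0.0, -0.0, -0.0]
```

>>> {"op": "play_rows", "data": {"series": [5, 0, 0, -0.1, 0, 0, 0, 5, 0, 0, -0.1, 0, 0, 0, 5, -0.12, 0, -0.025, 0, 0, 0, 5, -0.12, 0, -0.025, 0, 0, 0, 5, -0.12, 0, -0.025, 0, 0, 0, 5, -0.12, 0, -0.025, 0, 0, 0, 5, 0, 0, 0, 0, 0, 0]}}

```text
time: 26.45
ee_pos: [505.6, -327.4, 60.8]
eef_rot: [-180.0, 22.9, 175.6]
contact_force: [-0.1, 0.1, -2.1]
grip_width: 54.6
gripper_force: 63.4
```

```bash
python3 st.py
```

```text
26.45 j [-21.6  23.9 -23.2 -17.8 -21.9 -57.5] F rack [-1.2  0.1 -1.7] M rack [-0.02  1.06  0.03] 54.58887892639169 63.39514374732971
uyn [-30.8 -94.   -8.9] toolx in rack [-0.98   0.002  0.199] toolz [-0.199 -0.002 -0.98 ]
```

>>> {"op": "play_rows", "data": {"series": [5, 0.129, 0, -0.398, 0, 0.0387, 0, 5, 0.129, 0, -0.398, 0, 0.0387, 0, 5, 0.129, 0, -0.398, 0, 0.0387, 0, 5, 0.129, 0, -0.398, 0, 0.0387, 0, 5, 0, 0, 0, 0, 0, 0]}}

```text
time: 26.95
ee_pos: [496.3, -326.8, 74.7]
eef_rot: [-179.9, 14.1, 175.6]
contact_force: [0.7, 0.3, -1.5]
grip_width: 54.7
gripper_force: 63.5
```

>>> {"op": "play_rows", "data": {"series": [5, 0.129, 0, -0.398, 0, 0.0387, 0, 5, 0.129, 0, -0.398, 0, 0.0387, 0, 5, 0.129, 0, -0.398, 0, 0.0387, 0, 5, 0, 0, 0, 0, 0, 0]}}

```text
time: 27.35
ee_pos: [490.0, -326.3, 85.1]
eef_rot: [-179.9, 7.5, 175.6]
contact_force: [0.8, 0.2, -1.3]
grip_width: 55.1
gripper_force: 63.5
```

>>> {"op": "play_rows", "data": {"series": [5, 0.129, 0, -0.398, 0, 0.0387, 0, 5, 0, 0, 0, 0, 0, 0]}}

```text
time: 27.55
ee_pos: [487.6, -326.0, 88.5]
eef_rot: [-180.0, 5.2, 175.6]
contact_force: [0.0, -0.1, -2.2]
grip_width: 54.8
gripper_force: 63.6
```

```bash
python3 st.py
```

```text
27.55 j [-18.6  24.4 -18.3  -1.9 -42.2 -74.5] F rack [-1.2 -0.1 -1.8] M rack [-0.09  0.18  0.02] 54.75783405134762 63.60990643501282
uyn [-30.  -93.9  24.1] toolx in rack [-0.873  0.003  0.487] toolz [-0.487 -0.001 -0.873]
```

>>> {"op": "play_rows", "data": {"series": [5, 0.3, 0, 0.06, 0, 0, 0, 5, 0.6, 0, 0.12, 0, 0, 0, 5, 0.6, 0, 0.12, 0, 0, 0, 5, 0, 0, 0, 0, 0, 0]}}

```text
time: 27.95
ee_pos: [470.9, -324.5, 83.8]
eef_rot: [180.0, 5.0, 175.5]
contact_force: [0.7, -0.0, -2.2]
grip_width: 55.3
gripper_force: 63.6
```

>>> {"op": "play_rows", "data": {"series": [5, 1.1, 0, 0.22, 0, 0, 0, 5, 1.1, 0, 0.22, 0, 0, 0, 5, 1.1, 0, 0.22, 0, 0, 0, 5, 1.1, 0, 0.22, 0, 0, 0, 5, 1.1, 0, 0.22, 0, 0, 0, 5, 1.1, 0, 0.22, 0, 0, 0, 5, -0.1, 0, -1.5, 0, 0, 0, 5, -0.2, 0, -2.2, 0, 0, 0]}}

```text
time: 28.75
ee_pos: [405.9, -319.3, 101.3]
eef_rot: [179.9, 4.9, 175.5]
contact_force: [0.5, -0.8, -2.8]
grip_width: 54.7
gripper_force: 63.9
```

>>> {"op": "play_rows", "data": {"series": [5, -0.25, 0, -2.8, 0, 0, 0, 5, -0.25, 0, -2.8, 0, 0, 0, 5, -0.25, 0, -2.8, 0, 0, 0, 5, 0, 0, 0, 0, 0, 0, 5, 0, 0, 0, 0, 0, 0]}}

```text
time: 29.25
ee_pos: [407.3, -319.5, 186.6]
eef_rot: [-180.0, 5.2, 175.5]
contact_force: [-0.2, 0.1, -3.3]
grip_width: 54.9
gripper_force: 64.1
```

```bash
python3 st.py; python3 held.py; python3 batt.py; python3 place.py 544.2 264 8.2 -45 80 16 -32 -12.5 .197
```

```text
29.25 j [-21.   11.8 -20.6  -1.8 -52.6 -72.4] F rack [-2.1  0.1 -2.6] M rack [0.03 0.38 0.03] 54.87515185315913 64.1023313999176
uyn [-41.1 -93.4 150.6] toolx in rack [-0.873  0.003  0.488] toolz [-0.488 -0.    -0.873]
19983 c [  9.1   0.5 -22.5] n(tool) [ 0.194 -0.008 -0.981]
face height above TCP along n [23.9]
x range (tool+x) [-37.6  42.9] y [-26.9  27.8] yaw fit [[-0.003, 27.2028], [-0.003, -26.3853]]
0.82 3988 ((543.6571655273438, 265.2193603515625), (221.80406188964844, 344.42669677734375), 7.679961681365967) z 15.0
col [ 135  165   86   59 3550] ((544.06787109375, 261.992431640625), (217.70574951171875, 336.793212890625), 8.136737823486328) [542.7 254.1  15. ]
n= 16 row [-0.815, 3.332, 0.514] [0.0008, 0.0177, -0.0139] tot [-62.0, 541.2, 96.7] [0.013, 0.283, -0.222]
```

>>> {"op": "play_rows", "data": {"series": [5, -0.815, 3.33, 0.1, 0.001, 0.018, -0.014, 5, -0.815, 3.33, 0.1, 0.001, 0.018, -0.014, 5, -0.815, 3.33, 0.1, 0.001, 0.018, -0.014, 5, -0.815, 3.33, 0.1, 0.001, 0.018, -0.014, 5, -0.815, 3.33, 0.1, 0.001, 0.018, -0.014, 5, -0.815, 3.33, 0.1, 0.001, 0.018, -0.014, 5, -0.815, 3.33, 0.1, 0.001, 0.018, -0.014, 5, -0.815, 3.33, 0.1, 0.001, 0.018, -0.014]}}

```text
time: 30.2
ee_pos: [480.5, -54.2, 177.5]
eef_rot: [-179.4, -3.3, -178.1]
contact_force: [0.5, -0.1, -1.6]
grip_width: 54.7
gripper_force: 64.1
```

>>> {"op": "play_rows", "data": {"series": [5, -0.815, 3.33, 0.3, 0.001, 0.018, -0.014, 5, -0.815, 3.33, 0.3, 0.001, 0.018, -0.014, 5, -0.815, 3.33, 0.3, 0.001, 0.018, -0.014, 5, -0.815, 3.33, 0.5, 0.001, 0.018, -0.014, 5, -0.815, 3.33, 0.6, 0.001, 0.018, -0.014, 5, -0.815, 3.33, 0.8, 0.001, 0.018, -0.014, 5, -0.815, 3.33, 0.8, 0.001, 0.018, -0.014, 5, -0.815, 3.33, 0.8, 0.001, 0.018, -0.014]}}

```text
time: 31.0
ee_pos: [517.0, 215.2, 123.1]
eef_rot: [-179.7, -11.6, -171.7]
contact_force: [1.4, 0.3, -1.8]
grip_width: 54.8
gripper_force: 64.2
```

>>> {"op": "play_rows", "data": {"series": [5, 0, 0, 0, 0, 0, 0, 5, 0, 0, 0, 0, 0, 0]}}

```text
time: 31.2
ee_pos: [516.8, 214.3, 123.2]
eef_rot: [-179.7, -11.6, -171.6]
contact_force: [-0.0, 0.0, -1.4]
grip_width: 54.7
gripper_force: 64.3
```

```bash
python3 batt.py; python3 place.py 544.2 264 8.2 -45 20 4 -31.7 -11.9 .196
python3 - <<'E'
from h import *
print(ctrl.read_state()['contact_force'].round(1),pose()[:3,3])
a,d=ctrl.get_image('top');P=cloud('top',d);hsv=cv2.cvtColor(a,cv2.COLOR_RGB2HSV)
m=(hsv[...,0]<13)&(hsv[...,1]>150)&(np.hypot(P[...,0]-535,P[...,1]-320)<150)&(P[...,2]<50)&(P[...,2]>30)
X=P[m];print(m.sum(),cv2.minAreaRect(X[:,:2].astype(np.float32)),np.median(X[:,2]))
save('t3',cv2.resize(a[150:240,120:320],(800,360)))
E
```

```text
0.69 2122 ((545.15869140625, 257.87945556640625), (219.74180603027344, 328.0145263671875), 8.298288345336914) z 15.0
col [ 163  165   58   57 1493] ((550.5466918945312, 211.9822235107422), (215.97576904296875, 234.73138427734375), 8.120992660522461) [541.6 165.2  15.2]
n= 4 row [-0.502, 0.04, 2.179] [-0.0014, -0.0013, 0.0003] tot [-20.2, 1.8, 87.1] [-0.005, -0.005, 0.001]
[-0.4  0.3 -1.8] [517.04318568 213.27075407 124.49602578]
191 ((508.35845947265625, 302.1790466308594), (80.3165283203125, 52.40461730957031), 7.368122100830078) 38.8991941134625
```

View pics/t3.png

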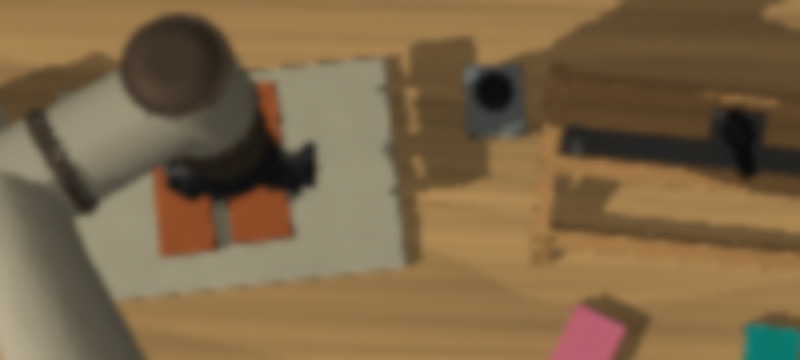

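>>> {"op": "play_rows", "data": {"series": [5, -0.5, 0.04, 2.18, -0.001, -0.001, 0, 5, -0.5, 0.04, 2.18, -0.001, -0.001, 0, 5, -0.5, 0.04, 2.18, -0.001, -0.001, 0, 5, -0.5, 0.04, 2.18, -0.001, -0.001, 0, 5, 0, 0, 0, 0, 0, 0, 5, 0, 0, 0, 0, 0, 0]}}

```text
time: 31.95
ee_pos: [520.0, 215.1, 36.3]
eef_rot: [-180.0, -11.2, -171.7]
contact_force: [0.5, 0.7, -1.7]
grip_width: 54.9
gripper_force: 64.2
```

```bash
python3 place.py 544.2 264 8.2 -45 0 4 -31.7 -11.9 .196
```

```text
n= 4 row [-0.084, -0.001, 0.523] [-0.0002, 0.0001, 0.0003] tot [-3.4, -0.0, 20.9] [-0.001, 0.0, 0.001]
```

>>> {"op": "play_rows", "data": {"series": [5, -0.09, 0, 0.5, 0, 0, 0, 5, -0.09, 0, 0.5, 0, 0, 0, 5, -0.08, 0, 0.45, 0, 0, 0, 5, -0.04, 0, 0.2, 0, 0, 0, 5, -0.02, 0, 0.1, 0, 0, 0, 5, 0, 0, 0, 0, 0, 0]}}

```text
time: 32.55
ee_pos: [519.3, 215.8, 17.8]
eef_rot: [-180.0, -11.2, -171.7]
contact_force: [-0.2, 0.0, -2.0]
grip_width: 54.8
gripper_force: 64.3
```

>>> {"op": "play_rows", "data": {"series": [5, -0.02, 0, 0.1, 0, 0, 0, 5, -0.02, 0, 0.1, 0, 0, 0, 5, 0, 0, 0, 0, 0, 0]}}

```text
time: 32.85
ee_pos: [519.3, 215.7, 15.8]
eef_rot: [-180.0, -11.2, -171.7]
contact_force: [0.3, 0.2, -2.7]
grip_width: 54.9
gripper_force: 64.3
```

>>> {"op": "play_rows", "data": {"series": [5, -0.02, 0, 0.1, 0, 0, 0, 5, 0, 0, 0, 0, 0, 0]}}

```text
time: 33.05
ee_pos: [519.5, 215.8, 15.4]
eef_rot: [-180.0, -11.2, -171.7]
contact_force: [-1.1, -0.2, 1.8]
grip_width: 54.6
gripper_force: 64.6
```

>>> {"op": "play_rows", "data": {"series": [5.7, 0, 0, 0, 0, 0, 0, 6, 0, 0, 0, 0, 0, 0, 6.5, 0, 0, 0, 0, 0, 0, 6.6, 0, 0, 0, 0, 0, 0, 6.6, 0, 0, -1.5, 0, 0, 0, 6.6, 0, 0, -3, 0, 0, 0, 6.6, 0, 0, -4, 0, 0, 0, 6.6, 0, 0, -4, 0, 0, 0]}}

```text
time: 33.85
ee_pos: [543.4, 219.1, 138.5]
eef_rot: [-179.9, -11.3, -171.7]
contact_force: [1.0, 0.1, -0.2]
grip_width: 65.9
gripper_force: 0.0
```

Run:
```python
from h import *
a,d=ctrl.get_image('top');P=cloud('top',d)
m=(P[...,2]>95)&(P[...,2]<112)&(np.hypot(P[...,0]-620,P[...,1]-6)<40);X=P[m];print('plunger',m.sum(),X.mean(0).round(1),cv2.minEnclosingCircle(X[:,:2].astype(np.float32)))
A=pose();p=X.mean(0)
plan(A,mk((p[0],p[1],150),(-1,0,0),(0,0,-1)),8)
```

```text
plunger 78 [631.1  -4.4 103.4] ((630.6388549804688, -3.2089900970458984), 20.251272201538086)
n= 8 row [-0.789, -2.893, -0.126] [-0.0014, -0.0228, 0.0184] tot [-47.1, -234.8, -13.1] [-0.011, -0.182, 0.147]
```

>>> {"op": "play_rows", "data": {"series": [3, -0.79, -2.89, -0.2, -0.001, -0.023, 0.018, 0, -0.79, -2.89, -0.2, -0.001, -0.023, 0.018, 0, -0.79, -2.89, -0.2, -0.001, -0.023, 0.018, 0, -0.79, -2.89, -0.1, -0.001, -0.023, 0.018, 0, -0.79, -2.89, -0.1, -0.001, -0.023, 0.018, 0, -0.79, -2.89, 0, -0.001, -0.023, 0.018, 0, -0.79, -2.89, 0, -0.001, -0.023, 0.018, 0, -0.79, -2.89, 0, -0.001, -0.023, 0.018]}}

```text
time: 34.7
ee_pos: [626.3, -6.8, 139.1]
eef_rot: [-179.6, -0.6, -180.0]
contact_force: [1.0, -0.9, 0.2]
grip_width: -0.1
gripper_force: 0.0
```

>>> {"op": "play_rows", "data": {"series": [0, 0, 0, 0, 0, 0, 0, 0, 0, 0, 0, 0, 0, 0, 0, 0, 0, 0, 0, 0, 0]}}

```text
time: 35.0
ee_pos: [626.0, -5.0, 139.3]
eef_rot: [-179.6, -0.6, -179.9]
contact_force: [-0.7, 0.5, -0.4]
grip_width: -0.5
gripper_force: 0.0
```

```bash
python3 batt.py;python3 - <<'E'
from h import *
A=pose();print(A[:3,3].round(1),ctrl.read_state()['contact_force'].round(1))
plan(A,mk((630.9,-4,115),(-1,0,0),(0,0,-1)),2)
a,d=ctrl.get_image('top');P=cloud('top',d);hsv=cv2.cvtColor(a,cv2.COLOR_RGB2HSV)
for c in((538,308),(551,219)):
  m=(hsv[...,0]<13)&(hsv[...,1]>150)&(abs(P[...,1]-c[1]-.14*(P[...,0]-c[0]))<42)&(abs(P[...,0]-c[0])<100)
  X=P[m];print(m.sum(),cv2.minAreaRect(X[:,:2].astype(np.float32)),np.percentile(X[:,2],[5,50,95]).round(1))
save('t4',cv2.resize(a[150:240,120:320],(800,360)))
w,dw=ctrl.get_image('wrist');save('w7',w)
Pw=cloud('wrist',dw);
E
```

```text
0.55 2144 ((527.381103515625, 264.13983154296875), (219.4136505126953, 340.20709228515625), 8.137560844421387) z 14.9
col [ 134  175   34   55 1195] ((511.7535400390625, 371.1162109375), (219.16018676757812, 120.64508819580078), 9.549009323120117) [505.9 381.5  15. ]
[626.1  -4.6 139.3] [0.4 0.8 0.1]
n= 2 row [-0.25, 0.036, 1.215] [-0.0036, -0.0056, 0.0013] tot [-5.1, 0.7, 24.3] [-0.007, -0.011, 0.003]
462 ((523.2949829101562, 307.560302734375), (146.56089782714844, 51.88383865356445), 8.375868797302246) [33.5 38.7 44.2]Traceback (most recent call last):
  File "<stdin>", line 7, in <module>
    return _quantile_unchecked(
        a, q, axis, out, overwrite_input, method, keepdims, weights)
    return _ureduce(a,
                    func=_quantile_ureduce_func,
    ...<5 lines>...
                    overwrite_input=overwrite_input,
                    method=method)
    r = func(a, **kwargs)
    result = _quantile(arr,
                       quantiles=q,
    ...<2 lines>...
                       out=out,
                       weights=wgt)
    slices_having_nans = np.isnan(arr[-1, ...])
                                  ~~~^^^^^^^^^
IndexError: index -1 is out of bounds for axis 0 with size 0
```

Run:
```python
from h import *
a,d=ctrl.get_image('side');P=cloud('side',d);hsv=cv2.cvtColor(a,cv2.COLOR_RGB2HSV)
m=((hsv[...,0]<13)&(hsv[...,1]>150)&(P[...,1]>120)&(P[...,1]<420)&(abs(P[...,0]-530)<140)&(P[...,2]<60)&(P[...,2]>20)).astype(np.uint8)
n,L,S,_=cv2.connectedComponentsWithStats(m)
for i in range(1,n):
  if S[i,4]>60:
    X=P[L==i];print(S[i],cv2.minAreaRect(X[:,:2].astype(np.float32)),np.percentile(X[:,2],[5,50,95]).round(1))
w,dw=ctrl.get_image('wrist')
c=cv2.resize(a[150:250,130:280],(600,400));w2=cv2.resize(w,(400,300));o=np.zeros((400,800,3),np.uint8);o=np.hstack([cv2.resize(c,(450,300)),cv2.resize(w,(350,300))]);save('sw',o)
```

```text
(no output)
```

View pics/sw.png

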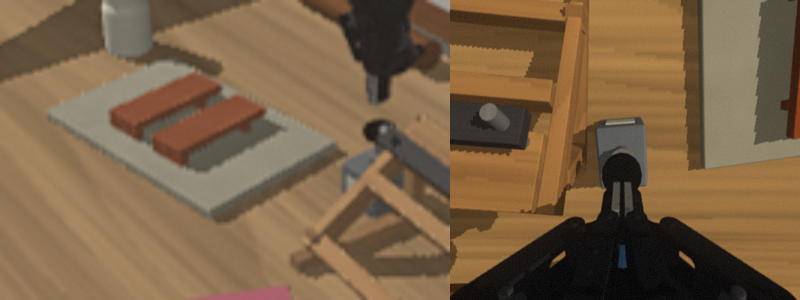

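Both tiles lie flat, side by side and well inside the batt. The batt was knocked about 17 mm and carried them along. Now the plunger.

>>> {"op": "play_rows", "data": {"series": [0, -0.25, 0.03, 1.2, -0.003, -0.005, 0, 0, -0.25, 0.03, 1.2, -0.003, -0.005, 0, 0, 0, 0, 0.5, 0, 0, 0, 0, 0, 0, 0.5, 0, 0, 0, 0, 0, 0, 0, 0, 0, 0]}}

```text
time: 35.75
ee_pos: [630.3, -5.3, 104.1]
eef_rot: [-179.9, -0.2, -179.9]
contact_force: [0.0, 1.1, -0.0]
grip_width: 0.4
gripper_force: 0.0
```

>>> {"op": "play_rows", "data": {"series": [0, 0, 0, 0.4, 0, 0, 0, 0, 0, 0, 0.4, 0, 0, 0, 0, 0, 0, 0.4, 0, 0, 0, 0, 0, 0, 0.4, 0, 0, 0, 0, 0, 0, 0.3, 0, 0, 0, 0, 0, 0, 0, 0, 0, 0]}}

```text
time: 36.35
ee_pos: [631.4, -5.2, 87.5]
eef_rot: [-179.9, 0.0, -179.9]
contact_force: [-1.8, -0.1, 9.0]
grip_width: 0.0
gripper_force: 4.1
```

>>> {"op": "play_rows", "data": {"series": [0, 0, 0, 0.2, 0, 0, 0, 0, 0, 0, 0.2, 0, 0, 0, 0, 0, 0, 0, 0, 0, 0]}}

```text
time: 36.65
ee_pos: [631.5, -5.2, 85.1]
eef_rot: [-179.9, 0.1, -179.9]
contact_force: [-4.8, 0.8, 11.5]
grip_width: 0.2
gripper_force: 6.3
```

>>> {"op": "play_rows", "data": {"series": [0, 0, 0, 0.2, 0, 0, 0, 0, 0, 0, 0.1, 0, 0, 0, 0, 0, 0, 0, 0, 0, 0, 0, 0, 0, 0, 0, 0, 0]}}

```text
time: 37.05
ee_pos: [631.6, -5.3, 84.9]
eef_rot: [-179.9, 0.1, -179.8]
contact_force: [-8.7, 1.7, 23.9]
grip_width: 0.1
gripper_force: 12.0
```

It's at the stop: position held at 84.9 mm while the force rose to 24 N. I'll release and back away.

>>> {"op": "play_rows", "data": {"series": [0, 0, 0, -0.6, 0, 0, 0, 0, 0, 0, -0.8, 0, 0, 0, 0, 0, 0, -1, 0, 0, 0, 0, 0, 0, -2.5, 0, 0, 0, 0, 0, 0, -4, 0, 0, 0, 0, 0, 0, -4, 0, 0, 0, 0, 2, 0, -3, 0, 0, 0, 0, 3, 0, -1, 0, 0, 0]}}

```text
time: 37.85
ee_pos: [583.0, -4.8, 251.4]
eef_rot: [-180.0, 0.3, -179.9]
contact_force: [0.1, 0.4, 0.5]
grip_width: 0.4
gripper_force: 0.0
```

>>> {"op": "play_rows", "data": {"series": [0, 4, -1, 0, 0, 0, 0, 0, 4, -2, 0, 0, 0, 0, 0, 4, -3, 0, 0, 0, 0, 0, 3, -3, 0, 0, 0, 0, 0, 0, -2, 0, 0, 0, 0, 0, 0, 0, 0, 0, 0, 0, 0, 0, 0, 0, 0, 0, 0, 0, 0, 0, 0, 0, 0]}}

```text
$.series: bad value
```

```bash
python3 batt.py
python3 - <<'E'
from h import *
s=ctrl.read_state();print(s['time'],s['ee_pos'],s['contact_force'].round(1))
a,d=ctrl.get_image('top');P=cloud('top',d);hsv=cv2.cvtColor(a,cv2.COLOR_RGB2HSV)
m=((hsv[...,0]<13)&(hsv[...,1]>150)&(P[...,1]>100)&(P[...,0]<660)&(P[...,0]>420)).astype(np.uint8)
n,L,S,_=cv2.connectedComponentsWithStats(m)
for i in range(1,n):
  if S[i,4]>60: X=P[L==i];print(S[i],cv2.minAreaRect(X[:,:2].astype(np.float32)),np.percentile(X[:,2],[5,50,95]).round(1))
m=(np.hypot(P[...,0]-631,P[...,1]+4)<15);print('plunger z',np.median(P[m][:,2]))
# knob orientation
T=rackT((530,-235.2),-4.3,.5);Q=(P-T[:3,3])@T[:3,:3]
m=(a.max(2)<60)&(abs(Q[...,1])<40)&(Q[...,2]>60)&(Q[...,2]<90)&(Q[...,0]>50);X=Q[m];V=np.linalg.svd(X-X.mean(0),full_matrices=False)[2];print('knob',m.sum(),V[0].round(2),np.percentile(X[:,2],[50,90]).round(1))
save('t5',cv2.resize(a[110:260,90:400],(800,387)))
E
```

```text
0.9 1844 ((526.6709594726562, 264.44427490234375), (221.47787475585938, 339.80267333984375), 8.612611770629883) z 15.1
col [ 134  175   42   54 1247] ((513.995849609375, 354.6774597167969), (219.16050720214844, 151.8663787841797), 8.955708503723145) [501.8 375.9  14.9]
37.95 [579.34199215  -4.93734822 250.9491704 ] [-0.2  0.1 -0.1]
[158 185  16  33 282] ((520.2969970703125, 270.64349365234375), (131.2258758544922, 122.90577697753906), 7.659180641174316) [33.1 38.9 44.1]
plunger z 599.8804614589613
knob 68 [-0.92 -0.38  0.05] [74.2 77.7]
```

View pics/t5.png

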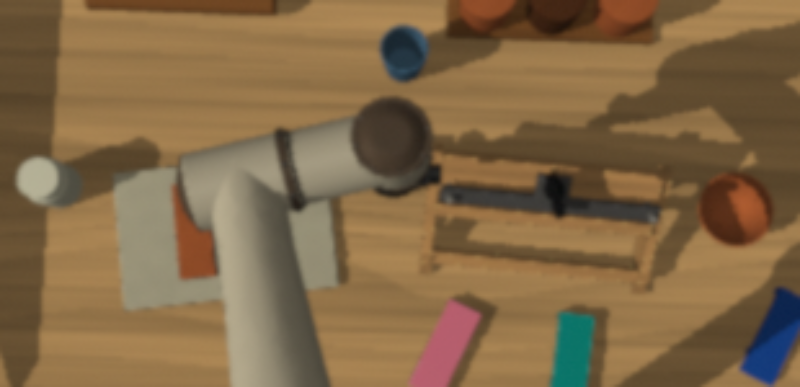

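>>> {"op": "play_rows", "data": {"series": [0, 1.5, -4, -0.5, 0, 0, 0, 0, 1.5, -4, -0.5, 0, 0, 0, 0, 1.5, -4, -0.5, 0, 0, 0, 0, 1.5, -4, -0.5, 0, 0, 0, 0, 1.5, -4, 0, 0, 0, 0, 0, 1.5, -4, 0, 0, 0, 0, 0, 1, -3, 0, 0, 0, 0, 0, 0, 0, 0, 0, 0, 0]}}

```text
time: 38.8
ee_pos: [480.3, -278.2, 267.1]
eef_rot: [-180.0, -0.2, 179.8]
contact_force: [0.6, -0.1, 0.2]
grip_width: -0.1
gripper_force: 0.0
```

>>> {"op": "play_rows", "data": {"series": [0, 0, 0, 0, 0, 0, 0, 0, 0, 0, 0, 0, 0, 0, 0, 0, 0, 0, 0, 0, 0]}}

```text
time: 39.1
ee_pos: [481.9, -274.3, 268.4]
eef_rot: [-179.9, -0.1, -179.8]
contact_force: [0.8, 0.6, -0.7]
grip_width: -0.0
gripper_force: 0.0
```

```bash
python3 batt.py
python3 - <<'E'
from h import *
s=ctrl.read_state();print(s['time'],s['ee_pos'],s['contact_force'].round(1))
a,d=ctrl.get_image('top');P=cloud('top',d);hsv=cv2.cvtColor(a,cv2.COLOR_RGB2HSV)
m=((hsv[...,0]<13)&(hsv[...,1]>150)&(P[...,1]>100)&(P[...,0]<660)&(P[...,0]>420)).astype(np.uint8)
n,L,S,_=cv2.connectedComponentsWithStats(m)
for i in range(1,n):
  if S[i,4]>60: X=P[L==i];print(S[i],cv2.minAreaRect(X[:,:2].astype(np.float32)),np.percentile(X[:,2],[5,50,95]).round(1))
m=(np.hypot(P[...,0]-631,P[...,1]+4)<12);print('plunger z',np.median(P[m][:,2]))
E
```

```text
0.93 3384 ((527.368408203125, 264.080078125), (220.15780639648438, 340.5159912109375), 8.182480812072754) z 15.0
col [ 134  169   87   61 3027] ((527.4789428710938, 263.14044189453125), (218.6457061767578, 338.6581115722656), 8.195584297180176) [523.7 260.3  15.1]
39.2 [ 481.87791897 -274.34375664  268.69251162] [-0.4  0.4 -0.2]
[179 179  17  36 466] ((534.9136352539062, 219.75514221191406), (144.96041870117188, 53.79681396484375), 9.059513092041016) [33.3 39.1 44.9]
[158 181  16  37 461] ((522.3621215820312, 307.20733642578125), (144.55929565429688, 52.14562225341797), 8.040889739990234) [33.5 38.9 44.3]
plunger z 103.58064903391312
```

```bash
python3 -c "
from workcell import ctrl
print(ctrl.job_done())"
```

```text
the job is handed in; nothing more can be done
None
```

The job is handed in, and my last checks matched the task: the knob was turned clockwise until the torque rose at its stop. Both tiles (only two were there) lie flat, face up, side by side and well inside the batt, which was knocked about 17 mm and carried them with it. The plunger was pressed to its stop and sprang back, and I never touched the beaker, bowl or jar.

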